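# Fill the culture-bottle crate

## Robot

A 6-joint arm with a two-finger parallel gripper is mounted at the origin on the work surface. World frame = base frame: x ahead of the robot, y to its left, z up, the work surface at z = 0. Lengths are in m, angles in degrees, forces in N, time in s.
With the tool pointing down it reaches from about 0.4 to 0.825 m from the base axis. Payload 7 kg.
Tool frame: the origin (TCP) lies midway between the tips of the shut fingers; the grasp point (between the pads) lies 19 mm behind it; z points along the fingers, y is the line along which they close (so a half turn about z gives the same grasp; the last joint's range is limited). The gripper opens to 88 mm and grips with 3 to 60 N. Pads are 19 mm wide; open, the fingers measure 130 mm over their backs; the gripper's body (78 mm by 193 mm) begins 47 mm behind the grasp point.
Start: joints at [85.949, 20.546, 0.682, 0, -70.136, -16.507], TCP at [0.237, 0.632, 0.227] pointing down, gripper open.
Joint ranges: [-176.03, 176.03], [-82.01, 121.73], [-58.28, 71.71], [-173.87, 95.51], [-174.79, -0.11], [-173.66, 173.66]. Speed limits (degrees/s): [136.94, 136.94, 172.46, 180, 180, 180].

## Interface

Orientations are given as [roll, pitch, yaw] about the fixed x, y, z axes, in that order (R = Rz(yaw) Ry(pitch) Rx(roll)).
In Python, from plant import get_state, optics, order gives the robot as it stands. The module is installed in compiled form; this text tells all that it offers.
- The arm moves only by the tool send_rows, never from a script. Its argument "moves" is a list of rows, each an object with "slide": the shift along the tool's x, y, z as a fraction of full scale, a list of three; "turn": the turn about the tool's z as a fraction of full scale; "gripper": the opening, from 0 (shut) to 1 (fully open). A call has exactly 5 rows; each row is the pose to reach, as a shift and turn from the pose commanded when the call began, along the tool's axes at that moment; what a row does not reach only later rows make up. Full scale, the value 1, is 150 mm for a shift and 90 degrees for a turn. A row lasts 1/12 s, in which the tool goes at most 41.7 mm and 7.16 degrees, less where a joint would pass 70% of its speed; a pose out of reach is approached as far as the arm can. A call with a number of a shift or a turn outside -1 to 1 is refused whole. A call with a gripper value outside its range is refused whole. The fingers move at their own pace and stop on an object; "newtons" is the grip in N (left out, the last holds). Time passes only in rows, so rows that repeat a pose let the fingers close, or fill a call up. It gives the time, the measured TCP pose, the force, the opening and the grip force at its end, in the units of the state.
- get_state(): the state, without advancing time (a new reading comes with each control period).
- optics.capture(name): name is "side" or "top"; returns a dict with "img" (480x640x3 uint8, red, green, blue), "intrinsics" (3x3 intrinsics, pixels), "origin" and "attitude" of the camera in the world. Camera axes: x right, y down, z forward; pixel columns grow to the right and rows downward; lengths in m; the calibration is good to about 2 mm. A picture is of the moment at which its call begins. There is no depth.
- order.close_job(): hands the job in; it is judged then, once.
Trained networks look in the newest picture that a camera, given by its name, has taken for a name from the list of things; names that differ only in an ending like _2 or _b are one class to them, and where a whole thing is asked for, a point or a joint stands for the part that bears it (a point fixed in the world has none). Each returns a list of dicts, best first, with "p" (0 to 1); they miss things now and then, are a little off and sometimes report something else, mostly with a low value. They report only what shows in the picture. A call takes as long as a camera call.
- optics.look_for(camera, name): "location" ([x, y, z] in m, in world coordinates, good to about 4 mm: the middle of the surface that is visible of it).
The state is a dict: "time_s": time; "joints": joint angles; "qd": joint speeds; "joint_torque": joint torques, N m; "tcp_pos": TCP position; "eef_rot": TCP orientation; "contact_force": force on the tool from outside, world axes, zero at the start; "moment": the same for the moment, N m; "gripper_width": finger opening in m; "gripper_force": force on a finger pad.
Only numpy, scipy, OpenCV 4.12 (cv2) and the standard library are available. Lean on these libraries where they do the work, as an engineer would, in place of code of your own. Each camera call takes 0.05 s, during which the arm holds its last target. There are 200 camera calls.

## Task

Slide the thin blanking plate straight up out of the divided crate by its top edge and stand it in the empty plate holder, fully home. Then fill the crate: set the three bottles from the table gently down, upright, one in each of the three cells that are then free, and leave the bottles already in the crate in their cells. Do not tip or drop anything, and leave the tall mould, the jar and the hoop where they stand.

Things in the scene. Friction and masses are not known exactly. Their poses are not given: they have to be found in the camera images.
- crate: fixed white crate, 163 (x) by 242 (y) by 70 mm high, walls, dividers, floor 5 mm; 2 by 3 cells 74 mm square, centres x +-39.5, y -79, 0, 79 mm. Origin: centre of underside. Mid both y-facing walls of each cell: two ribs 5 mm deep, 9 mm slot between them; 64 mm between facing ribs. Three cells (any) hold a bottle, one (any) the plate, two are empty (grey disc on floor)
- plate: thin aluminium blanking plate, 5 mm thick (x), 70 mm wide (y), 152 mm high; top 26 mm is a grip bar 10 mm thick, 52 mm wide; 0.14 kg. Origin: centre of its lower edge; z up, x normal to its face. It starts standing in the slots of one crate cell, on the crate's floor, its face parallel to the crate's y; it comes out straight upward
- holder: fixed narrow dark steel holder for such a plate, on the table right of the crate as the robot sees it: an open-topped pocket, outside 26 (x) by 88 (y) mm, 70 mm high, walls and floor 5 mm, inside 16 by 78 mm. Origin: centre of its underside; z up, x across the narrow side; a plate stands in it with its face normal along the holder's x (either way round)
- mould: bystander: tall white cheese mould, upright cylinder 90 mm in diameter and 190 mm high, 0.5 kg, loose; among the bottles. Origin: centre of its underside
- jar: bystander: squat glass jar with a wide steel lid, 74 mm in diameter and 76 mm high, 0.4 kg, loose; among the bottles. Origin: centre of its underside
- hoop: bystander: low white cheese hoop (ring) 100 mm in outer diameter and 35 mm high, lying loose beyond the crate. Origin: centre of its underside
- bottle1: starter-culture bottle, plain white round body 56 mm in diameter up to 88 mm, shoulder tapering to 104 mm, above it a round steel cap 36 mm in diameter from 104 to 140 mm (total height 140 mm), about 0.2 kg. Origin: centre of its underside; z up. It stands upright somewhere on the table left of the crate as the robot sees it and has to go into the crate.
- bottle2: starter-culture bottle, plain white round body 56 mm in diameter up to 88 mm, shoulder tapering to 104 mm, above it a round steel cap 36 mm in diameter from 104 to 140 mm (total height 140 mm), about 0.2 kg. Origin: centre of its underside; z up. It stands upright somewhere on the table left of the crate as the robot sees it and has to go into the crate.
- bottle3: starter-culture bottle, plain white round body 56 mm in diameter up to 88 mm, shoulder tapering to 104 mm, above it a round steel cap 36 mm in diameter from 104 to 140 mm (total height 140 mm), about 0.2 kg. Origin: centre of its underside; z up. It stands upright somewhere on the table left of the crate as the robot sees it and has to go into the crate.
- stored1: starter-culture bottle, plain white round body 56 mm in diameter up to 88 mm, shoulder tapering to 104 mm, above it a round steel cap 36 mm in diameter from 104 to 140 mm (total height 140 mm), about 0.2 kg. Origin: centre of its underside; z up. It already stands in one of the crate's cells and stays there.
- stored2: starter-culture bottle, plain white round body 56 mm in diameter up to 88 mm, shoulder tapering to 104 mm, above it a round steel cap 36 mm in diameter from 104 to 140 mm (total height 140 mm), about 0.2 kg. Origin: centre of its underside; z up. It already stands in one of the crate's cells and stays there.
- stored3: starter-culture bottle, plain white round body 56 mm in diameter up to 88 mm, shoulder tapering to 104 mm, above it a round steel cap 36 mm in diameter from 104 to 140 mm (total height 140 mm), about 0.2 kg. Origin: centre of its underside; z up. It already stands in one of the crate's cells and stays there.

How it is judged:
By the outcome, as a careful person would: the job done as asked, in the order asked, and still so for the second after the job is handed in, with the robot touching nothing.
It also fails if it takes over 72 s, if anything falls off the work surface, if the arm or the gripper's body presses on something with over 40 N, if the wrist force passes 120 N, or if a joint passes its speed limit or range.

## Working session

There is one attempt and no reset: what is moved stays moved. The work goes in short steps, Python scripts to look and compute and a tool call to move; the robot and the scene stay as the last step left them, time stands still between calls to the robot, and variables do not carry over. Pictures are saved under pics/ and viewed, at most 10 in all, crops included, and the job is handed in when it is done.

Besides the shell and the picture viewer there is one more tool, called by a JSON object that holds its "fn" and its "kwargs". send_rows: Moves the arm, as the interface text tells. Shift numbers are shares of 150 mm and turn numbers shares of 90 degrees, none past 1 either way. Its arguments: {"type":"object","properties":{"moves":{"type":"array"},"newtons":{"type":"number"}},"required":["moves"]}

```bash
mkdir -p pics
python3 - <<'E'
from plant import get_state, optics, order
import cv2,numpy as np
s=get_state()
print({k:np.round(v,3).tolist() for k,v in s.items()})
for c in("top","side"):
    d=optics.capture(c); cv2.imwrite(f"pics/{c}0.png",d["img"][:,:,::-1])
    print(c,d["intrinsics"],d["origin"],d["attitude"])
    for n in("crate","plate","holder","mould","jar","hoop","bottle1","stored1"):
        print(n,[(np.round(r["location"],3).tolist(),round(r["p"],2)) for r in optics.look_for(c,n)])
E
```

```text
{'time_s': 0.0, 'joints': [85.948, 20.591, 0.635, -0.02, -70.137, -16.507], 'qd': [0.02, -0.026, 0.046, 0.012, 0.046, 0.048], 'joint_torque': [-0.001, -58.272, 29.306, 6.997, 0.007, -0.0], 'tcp_pos': [0.237, 0.632, 0.226], 'eef_rot': [179.905, -0.008, -20.566], 'contact_force': [0.278, -0.114, 0.58], 'moment': [-0.018, 0.001, 0.004], 'gripper_force': 0.0, 'gripper_width': 0.088}
top [[465.99803929   0.         315.51114462]
 [  0.         465.99803929 242.84192718]
 [  0.           0.           1.        ]] [ 0.43533702 -0.01742919  1.03390827] [-170.2700676     0.76107017  -89.6481326 ]
crate [([0.556, -0.23, 0.037], 0.76)]
plate [([0.526, -0.28, 0.158], 0.86)]
holder [([0.514, -0.461, 0.005], 0.68), ([0.481, 0.066, 0.101], 0.61)]
mould [([0.49, 0.378, 0.192], 0.8)]
jar [([0.588, -0.188, 0.099], 0.36)]
hoop []
bottle1 [([0.475, 0.269, 0.097], 0.91), ([0.481, 0.068, 0.1], 0.82), ([0.609, 0.212, 0.096], 0.74), ([0.525, -0.28, 0.158], 0.5)]
stored1 [([0.573, -0.122, 0.104], 0.92), ([0.586, -0.191, 0.105], 0.88), ([0.507, -0.203, 0.104], 0.77)]
side [[464.82303732   0.         317.84512868]
 [  0.         464.82303732 239.82138585]
 [  0.           0.           1.        ]] [ 0.85463732 -0.69079839  0.80020081] [-136.20277205    0.92697926   19.42806774]
crate [([0.568, -0.254, 0.046], 0.91)]
plate [([0.53, -0.295, 0.105], 0.67)]
holder [([0.52, -0.47, 0.038], 0.83)]
mould [([0.502, 0.365, 0.131], 0.85)]
jar [([0.653, 0.058, 0.065], 0.96)]
hoop [([0.77, -0.177, 0.025], 0.9)]
bottle1 [([0.617, 0.206, 0.082], 0.96), ([0.492, 0.057, 0.079], 0.74), ([0.484, 0.269, 0.082], 0.64), ([0.571, -0.254, 0.045], 0.31)]
stored1 [([0.527, -0.229, 0.101], 0.97), ([0.59, -0.138, 0.104], 0.94), ([0.603, -0.218, 0.099], 0.61)]
```

View pics/top0.png

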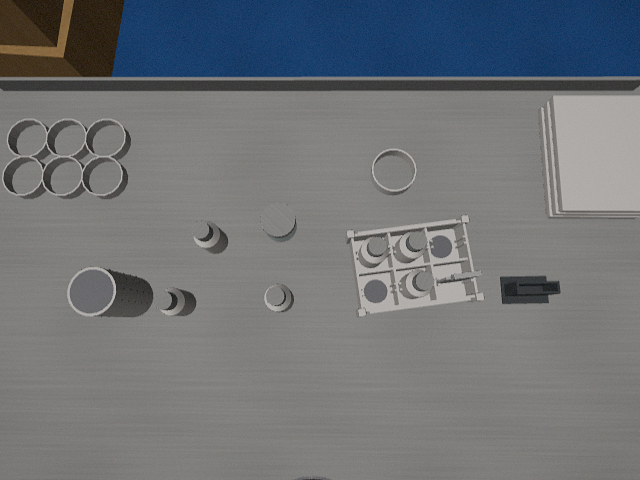

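View pics/side0.png

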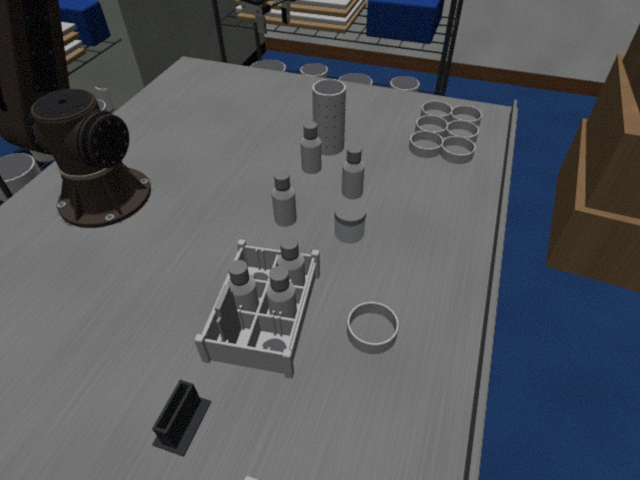

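The top view shows the crate posts at about (351,234), (465,219), (480,297) and (362,313). The plate grip bar is near (462,276), the holder near (530,288), and the bottles near (207,235), (172,300) and (278,297). The jar is at (278,220), the mould at (92,291) and the hoop at (394,170). The empty discs are in the far-right and near-left cells. Next I'll zoom in to measure.

Run:
```python
import cv2
t=cv2.imread("pics/top0.png");s=cv2.imread("pics/side0.png")
def crop(i,x,y,w,h,f,n):
    c=cv2.convertScaleAbs(i[y:y+h,x:x+w],alpha=1.3)
    c=cv2.resize(c,None,fx=f,fy=f,interpolation=cv2.INTER_CUBIC)
    for k in range(0,w,20):
        cv2.putText(c,str(x+k),(k*f,10),0,.35,(0,255,255)); cv2.line(c,(k*f,12),(k*f,18),(0,255,255))
    for k in range(0,h,20):
        cv2.putText(c,str(y+k),(0,k*f+4),0,.35,(0,255,255)); cv2.line(c,(24,k*f),(30,k*f),(0,255,255))
    cv2.imwrite(n,c)
crop(t,340,205,225,120,3,"pics/tc.png".replace("3","3")) if 0 else None
crop(t,340,200,156,120,5,"pics/tc.png")
crop(s,140,225,195,145,4,"pics/sc.png")
a=t[265:315,490:570]; b=s[370:460,140:220]
a=cv2.resize(a,None,fx=5,fy=5,interpolation=cv2.INTER_CUBIC); b=cv2.resize(b,None,fx=5,fy=5,interpolation=cv2.INTER_CUBIC)
import numpy as np
c=np.zeros((450,800,3),np.uint8); c[:250,:400]=cv2.convertScaleAbs(a,alpha=2.5); c[:450,400:]=cv2.convertScaleAbs(b,alpha=2.5)
cv2.imwrite("pics/hold.png",c)
```

```text
(no output)
```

View pics/tc.png

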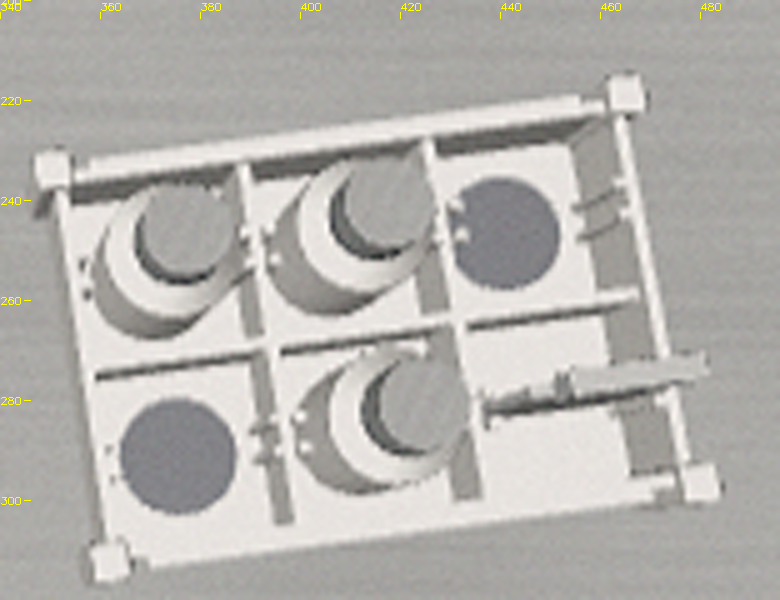

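View pics/sc.png

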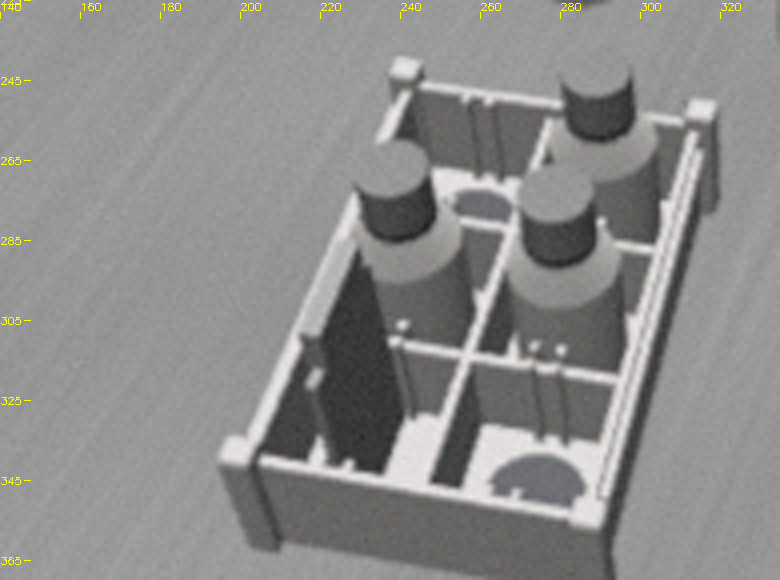

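View pics/hold.png

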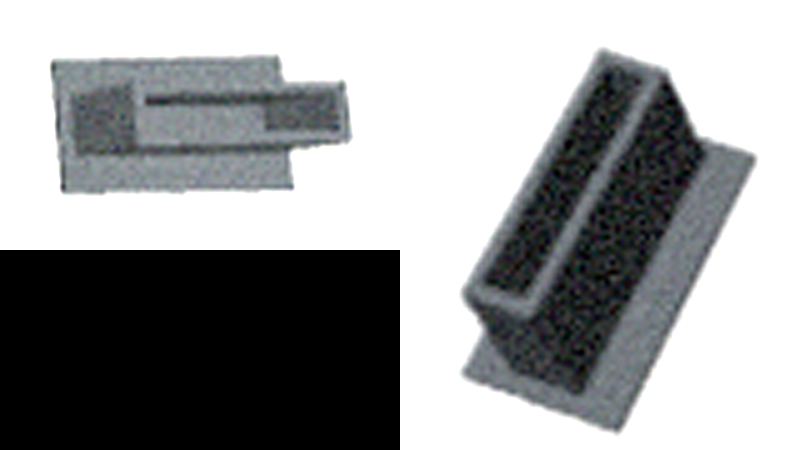

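Crop pixels divided by scale give the crate posts in both views and the holder rims. The plate is in the near-right cell (-x,-y), and the empty cells are (+x,-y) and (-x,+y). Next I'll zoom in on the bottle caps.

Run:
```python
import cv2,numpy as np
t=cv2.imread("pics/top0.png");s=cv2.imread("pics/side0.png")
c=np.zeros((600,780,3),np.uint8)
for j,(x,y) in enumerate([(183,215),(147,280),(253,277)]):
    c[:260,j*260:(j+1)*260]=cv2.resize(cv2.convertScaleAbs(t[y:y+40,x:x+40],alpha=1.5),(260,260),interpolation=cv2.INTER_CUBIC)
for j,(x,y) in enumerate([(334,143),(292,120),(263,168)]):
    c[260:600,j*260:(j+1)*260]=cv2.resize(cv2.convertScaleAbs(s[y:y+52,x:x+40],alpha=1.5),(260,340),interpolation=cv2.INTER_CUBIC)
cv2.imwrite("pics/bot.png",c)
```

```text
(no output)
```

View pics/bot.png

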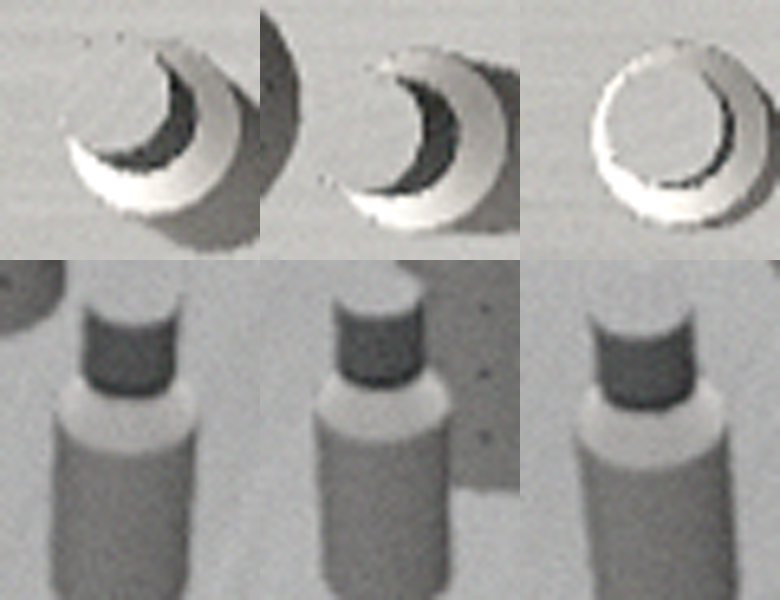

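The caps show clearly. Now I'll fit everything.

```bash
cat > geo.py <<'E'
import numpy as np
from scipy.spatial.transform import Rotation as R
from scipy.optimize import least_squares
C={"top":(465.998,315.511,242.842,[0.43533702,-0.01742919,1.03390827],[-170.2700676,0.76107017,-89.6481326]),
"side":(464.823,317.845,239.821,[0.85463732,-0.69079839,0.80020081],[-136.20277205,0.92697926,19.42806774])}
def proj(c,P):
    f,cx,cy,o,a=C[c]; q=(np.atleast_2d(P)-o)@R.from_euler("xyz",a,degrees=True).as_matrix()
    return np.c_[f*q[:,0]/q[:,2]+cx,f*q[:,1]/q[:,2]+cy]
def ray(c,uv,z):
    f,cx,cy,o,a=C[c]; d=R.from_euler("xyz",a,degrees=True).apply([(uv[0]-cx)/f,(uv[1]-cy)/f,1])
    return np.array(o)+d*(z-o[2])/d[2]
E
python3 - <<'E'
from geo import *
def fit(name,sx,sy,z0,obs,freez,g):
    L=np.array([[1,1],[1,-1],[-1,-1],[-1,1]])*[sx/2,sy/2]
    def P(p):
        c,s=np.cos(p[2]),np.sin(p[2]); return np.c_[L@[[c,s],[-s,c]]+p[:2],np.full(4,p[3] if freez else z0)]
    for cams in (["top"],["side"],["top","side"]):
        f=lambda p:np.r_[tuple((proj(k,P(p))-obs[k]).ravel() for k in cams)]
        r=least_squares(f,g+[z0]); print(name,cams,np.round(r.x[:2],4),"yaw",round(np.degrees(r.x[2]),2),"z",round(r.x[3],4),"rms",round(np.sqrt(np.mean(r.fun**2)),2))
o=.4
crate={"top":np.array([[350.6,233.6],[465.6,218.8],[480.4,296.4],[361.6,312.2]])-o,"side":np.array([[315.5,252.5],[287.5,352],[199.2,337],[241.2,242]])-o}
fit("crate",.163,.242,.072,crate,True,[.56,-.23,0.])
h={"top":np.array([[135,85],[345,82],[350,140],[138,150]])/5+[490,265]-o,"side":np.array([[268,75],[140,312],[63,295],[200,48]])/5+[140,370]-o}
fit("holder",.026,.088,.07,h,False,[.51,-.47,0.])
print("plate bar",ray("top",[466.0,274.0],.157))
for n,t,s,so in (("b3",(199.3,228.7),(131,66),(334,143)),("b1",(162.6,299.6),(118,58),(292,120)),("b2",(274.4,296),(125,78),(263,168))):
    a=ray("top",t,.14); b=ray("side",np.array(s)/6.5+so-o,.14); d=np.array(C["side"][3])[:2]-b[:2]; b[:2]-=.018*d/np.linalg.norm(d)
    print(n,a.round(4),b.round(4))
E
```

```text
crate ['top'] [ 0.5547 -0.2064] yaw 7.71 z 0.0816 rms 0.14
crate ['side'] [ 0.5542 -0.2059] yaw 7.92 z 0.0764 rms 0.31
crate ['top', 'side'] [ 0.5551 -0.207 ] yaw 7.82 z 0.0784 rms 0.3
holder ['top'] [ 0.5095 -0.4607] yaw 1.93 z 0.07 rms 0.46
holder ['side'] [ 0.5117 -0.4615] yaw 2.31 z 0.07 rms 0.8
holder ['top', 'side'] [ 0.5107 -0.4612] yaw 2.2 z 0.07 rms 0.78
plate bar [ 0.52731224 -0.28811764  0.157     ]
b3 [0.6158 0.2237 0.14  ] [0.6149 0.2198 0.14  ]
b1 [0.4772 0.2875 0.14  ] [0.4768 0.2846 0.14  ]
b2 [0.4852 0.0733 0.14  ] [0.4867 0.0703 0.14  ]
```

```bash
cat > plan.py <<'E'
import numpy as np
from scipy.spatial.transform import Rotation as R
from plant import get_state
# plan(list of (x,y,z,yaw)): prints slide/turn per call, chained from current pose (tool held exactly down)
def plan(W,n=3,tmax=.38):
    s=get_state(); p=np.array(s["tcp_pos"]); yaw=s["eef_rot"][2]
    print("t",round(s["time_s"],2),"now",p.round(4),np.round(s["eef_rot"],2),"F",np.round(s["contact_force"],1),"w",round(s["gripper_width"],4),"gf",round(s["gripper_force"],1))
    for w in W:
        w=np.array(w,float)
        while True:
            T=R.from_euler("xyz",[180,0,yaw],degrees=True).as_matrix()
            d=T.T@(w[:3]-p)/.15; t=-(w[3]-yaw)/90
            k=max(1,np.abs(d).max()/.99,np.linalg.norm(d)/1.3,abs(t)/tmax)
            d=np.round(d/k,n); t=round(t/k,n); p=p+T@d*.15; yaw-=90*t
            print("slide",d.tolist(),"turn",t,"->",p.round(4),round(yaw,2))
            if k<=1: break
E
python3 -c "
from plan import *
plan([(.45,.35,.26,-55),(.527,-.289,.24,-82.2),(.527,-.289,.18,-82.2)])"
```

```text
t 0.9 now [0.237  0.632  0.2266] [-180.      0.    -20.56] F [-0.8 -0.8 -0.6] w 0.0877 gf 0.0
slide [0.99, 0.628, -0.111] turn 0.19 -> [0.343  0.4916 0.2432] -37.66
slide [0.99, 0.27, -0.097] turn 0.167 -> [0.4358 0.3689 0.2578] -52.69
slide [0.157, 0.001, -0.015] turn 0.026 -> [0.45 0.35 0.26] -55.03
slide [0.99, 0.529, 0.035] turn 0.079 -> [0.4701 0.1829 0.2548] -62.14
slide [0.99, 0.38, 0.033] turn 0.075 -> [0.4891 0.0249 0.2498] -68.89
slide [0.99, 0.251, 0.032] turn 0.072 -> [ 0.5074 -0.1271  0.245 ] -75.37
slide [0.99, 0.135, 0.031] turn 0.07 -> [ 0.5254 -0.2759  0.2404] -81.67
slide [0.088, 0.002, 0.002] turn 0.006 -> [ 0.527  -0.2891  0.2401] -82.21
slide [-0.0, -0.0, 0.4] turn -0.0 -> [ 0.527  -0.2891  0.1801] -82.21
```

{"fn": "send_rows", "kwargs": {"moves": [{"slide": [0.2, 0.12, -0.1], "turn": 0.04, "gripper": 0.7}, {"slide": [0.45, 0.28, -0.2], "turn": 0.09, "gripper": 0.7}, {"slide": [0.65, 0.41, -0.2], "turn": 0.13, "gripper": 0.7}, {"slide": [0.85, 0.54, -0.2], "turn": 0.17, "gripper": 0.7}, {"slide": [0.99, 0.63, -0.2], "turn": 0.19, "gripper": 0.7}], "newtons": 25}}

```text
time_s: 1.32
tcp_pos: [0.3441, 0.4891, 0.2574]
eef_rot: [-179.9, 0.0, -37.9]
contact_force: [0.7, 0.5, -0.6]
gripper_width: 0.0629
gripper_force: 0.0
```

{"fn": "send_rows", "kwargs": {"moves": [{"slide": [0.2, 0.05, 0], "turn": 0.04, "gripper": 0.7}, {"slide": [0.4, 0.1, 0], "turn": 0.08, "gripper": 0.7}, {"slide": [0.6, 0.16, 0], "turn": 0.12, "gripper": 0.7}, {"slide": [0.8, 0.22, 0], "turn": 0.15, "gripper": 0.7}, {"slide": [0.99, 0.27, 0], "turn": 0.17, "gripper": 0.7}]}}

```text
time_s: 1.73
tcp_pos: [0.4364, 0.3671, 0.2569]
eef_rot: [-180.0, 0.0, -53.1]
contact_force: [0.2, 0.8, -1.1]
gripper_width: 0.0616
gripper_force: 0.0
```

```bash
python3 -c "
from plan import *
plan([(.527,-.289,.24,-82.2),(.527,-.289,.175,-82.2)])"
```

```text
t 1.73 now [0.4364 0.3671 0.2569] [-1.7997e+02  1.0000e-02 -5.3110e+01] F [ 0.2  0.8 -1.1] w 0.0616 gf 0.0
slide [0.99, 0.549, 0.029] turn 0.083 -> [0.4597 0.1989 0.2525] -60.58
slide [0.99, 0.391, 0.027] turn 0.078 -> [0.4815 0.0407 0.2485] -67.6
slide [0.99, 0.257, 0.026] turn 0.075 -> [ 0.5025 -0.1113  0.2446] -74.35
slide [0.99, 0.135, 0.025] turn 0.073 -> [ 0.523  -0.2597  0.2408] -80.92
slide [0.197, 0.005, 0.005] turn 0.014 -> [ 0.527  -0.289   0.2401] -82.18
slide [-0.0, -0.0, 0.434] turn 0.0 -> [ 0.527 -0.289  0.175] -82.18
```

{"fn": "send_rows", "kwargs": {"moves": [{"slide": [0.2, 0.11, 0.01], "turn": 0.02, "gripper": 0.7}, {"slide": [0.4, 0.22, 0.01], "turn": 0.04, "gripper": 0.7}, {"slide": [0.6, 0.33, 0.02], "turn": 0.06, "gripper": 0.7}, {"slide": [0.8, 0.44, 0.02], "turn": 0.07, "gripper": 0.7}, {"slide": [0.99, 0.55, 0.03], "turn": 0.083, "gripper": 0.7}]}}

```text
time_s: 2.15
tcp_pos: [0.4594, 0.1987, 0.2524]
eef_rot: [-180.0, 0.0, -60.5]
contact_force: [0.1, 0.6, 0.6]
gripper_width: 0.0616
gripper_force: 0.0
```

{"fn": "send_rows", "kwargs": {"moves": [{"slide": [0.2, 0.08, 0.01], "turn": 0.02, "gripper": 0.7}, {"slide": [0.4, 0.16, 0.01], "turn": 0.03, "gripper": 0.7}, {"slide": [0.6, 0.24, 0.02], "turn": 0.05, "gripper": 0.7}, {"slide": [0.8, 0.32, 0.02], "turn": 0.06, "gripper": 0.7}, {"slide": [0.99, 0.39, 0.03], "turn": 0.078, "gripper": 0.7}]}}

```text
time_s: 2.57
tcp_pos: [0.4817, 0.0407, 0.2481]
eef_rot: [-179.9, -0.0, -67.5]
contact_force: [1.1, 0.5, 0.8]
gripper_width: 0.0616
gripper_force: 0.0
```

{"fn": "send_rows", "kwargs": {"moves": [{"slide": [0.2, 0.05, 0.01], "turn": 0.02, "gripper": 0.7}, {"slide": [0.4, 0.1, 0.01], "turn": 0.03, "gripper": 0.7}, {"slide": [0.6, 0.15, 0.02], "turn": 0.05, "gripper": 0.7}, {"slide": [0.8, 0.2, 0.02], "turn": 0.06, "gripper": 0.7}, {"slide": [0.99, 0.257, 0.03], "turn": 0.075, "gripper": 0.7}]}}

```text
time_s: 2.98
tcp_pos: [0.5033, -0.1113, 0.2435]
eef_rot: [-179.9, -0.0, -74.2]
contact_force: [0.6, -0.5, 0.2]
gripper_width: 0.0612
gripper_force: 0.0
```

{"fn": "send_rows", "kwargs": {"moves": [{"slide": [0.2, 0.03, 0.01], "turn": 0.02, "gripper": 0.5}, {"slide": [0.4, 0.06, 0.01], "turn": 0.03, "gripper": 0.5}, {"slide": [0.6, 0.08, 0.02], "turn": 0.05, "gripper": 0.5}, {"slide": [0.8, 0.11, 0.02], "turn": 0.06, "gripper": 0.5}, {"slide": [0.99, 0.135, 0.03], "turn": 0.073, "gripper": 0.5}]}}

```text
time_s: 3.4
tcp_pos: [0.5241, -0.2598, 0.2389]
eef_rot: [-180.0, -0.0, -80.8]
contact_force: [1.0, 0.3, -0.2]
gripper_width: 0.0441
gripper_force: 0.0
```

```bash
python3 -c "
from plan import *
plan([(.527,-.289,.175,-82.2),(.527,-.289,.126,-82.2)])"
```

```text
t 3.4 now [ 0.5241 -0.2598  0.2389] [-1.7997e+02 -2.0000e-02 -8.0820e+01] F [ 1.   0.3 -0.2] w 0.0441 gf 0.0
slide [0.195, 0.012, 0.426] turn 0.015 -> [ 0.527 -0.289  0.175] -82.17
slide [0.0, 0.0, 0.327] turn 0.0 -> [ 0.527  -0.289   0.1259] -82.17
```

{"fn": "send_rows", "kwargs": {"moves": [{"slide": [0.1, 0.01, 0.1], "turn": 0.01, "gripper": 0.5}, {"slide": [0.195, 0.012, 0.2], "turn": 0.015, "gripper": 0.5}, {"slide": [0.195, 0.012, 0.3], "turn": 0.015, "gripper": 0.5}, {"slide": [0.195, 0.012, 0.38], "turn": 0.015, "gripper": 0.5}, {"slide": [0.195, 0.012, 0.425], "turn": 0.015, "gripper": 0.5}]}}

```text
time_s: 3.82
tcp_pos: [0.5261, -0.2874, 0.173]
eef_rot: [179.9, 0.1, -82.2]
contact_force: [0.2, 0.1, -0.1]
gripper_width: 0.0437
gripper_force: 0.0
```

{"fn": "send_rows", "kwargs": {"moves": [{"slide": [0, 0, 0.1], "turn": 0, "gripper": 0.5}, {"slide": [0, 0, 0.2], "turn": 0, "gripper": 0.5}, {"slide": [0, 0, 0.28], "turn": 0, "gripper": 0.5}, {"slide": [0, 0, 0.325], "turn": 0, "gripper": 0.5}, {"slide": [0, 0, 0.325], "turn": 0, "gripper": 0.4}]}}

```text
time_s: 4.23
tcp_pos: [0.5263, -0.2868, 0.1249]
eef_rot: [179.9, 0.0, -82.1]
contact_force: [-1.3, -0.9, -0.7]
gripper_width: 0.0411
gripper_force: 0.0
```

{"fn": "send_rows", "kwargs": {"moves": [{"slide": [0, 0, 0], "turn": 0, "gripper": 0.3}, {"slide": [0, 0, 0], "turn": 0, "gripper": 0.2}, {"slide": [0, 0, 0], "turn": 0, "gripper": 0.1}, {"slide": [0, 0, 0], "turn": 0, "gripper": 0}, {"slide": [0, 0, 0], "turn": 0, "gripper": 0}], "newtons": 25}}

```text
time_s: 4.65
tcp_pos: [0.5272, -0.2872, 0.1267]
eef_rot: [-180.0, -0.0, -82.1]
contact_force: [-2.8, -0.0, 4.6]
gripper_width: 0.0096
gripper_force: 25.1
```

{"fn": "send_rows", "kwargs": {"moves": [{"slide": [0, 0, 0], "turn": 0, "gripper": 0}, {"slide": [0, 0, 0], "turn": 0, "gripper": 0}, {"slide": [0, 0, -0.02], "turn": 0, "gripper": 0}, {"slide": [0, 0, -0.04], "turn": 0, "gripper": 0}, {"slide": [0, 0, -0.07], "turn": 0, "gripper": 0}]}}

```text
time_s: 5.07
tcp_pos: [0.5267, -0.287, 0.1363]
eef_rot: [180.0, 0.0, -82.1]
contact_force: [0.1, -0.3, -1.6]
gripper_width: 0.0099
gripper_force: 25.0
```

```bash
python3 -c "
from plan import *
plan([(.527,-.289,.25,-82.2)])"
```

```text
t 5.07 now [ 0.5267 -0.287   0.1363] [ 1.7996e+02  3.0000e-02 -8.2130e+01] F [ 0.1 -0.3 -1.6] w 0.0099 gf 25.0
slide [0.013, -0.0, -0.758] turn 0.001 -> [ 0.5269 -0.2889  0.25  ] -82.22
```

{"fn": "send_rows", "kwargs": {"moves": [{"slide": [0, 0, -0.1], "turn": 0, "gripper": 0}, {"slide": [0, 0, -0.22], "turn": 0, "gripper": 0}, {"slide": [0, 0, -0.36], "turn": 0, "gripper": 0}, {"slide": [0, 0, -0.5], "turn": 0, "gripper": 0}, {"slide": [0, 0, -0.6], "turn": 0, "gripper": 0}]}}

```text
time_s: 5.48
tcp_pos: [0.5275, -0.2873, 0.2288]
eef_rot: [-179.9, -0.0, -82.1]
contact_force: [0.7, -0.9, -1.2]
gripper_width: 0.0099
gripper_force: 25.0
```

{"fn": "send_rows", "kwargs": {"moves": [{"slide": [0, 0, -0.08], "turn": 0, "gripper": 0}, {"slide": [0, 0, -0.14], "turn": 0, "gripper": 0}, {"slide": [0, 0, -0.16], "turn": 0, "gripper": 0}, {"slide": [0, 0, -0.16], "turn": 0, "gripper": 0}, {"slide": [0, 0, -0.16], "turn": 0, "gripper": 0}]}}

```text
time_s: 5.9
tcp_pos: [0.5267, -0.287, 0.2498]
eef_rot: [180.0, 0.0, -82.1]
contact_force: [-0.2, 0.2, -1.8]
gripper_width: 0.0097
gripper_force: 25.0
```

Run:
```python
from plan import *
from plant import optics
import cv2
plan([(.511,-.461,.25,-87.8)])
d=optics.capture("side")["img"][:,:,::-1]
cv2.imwrite("pics/s1.png",cv2.resize(d[170:470,130:430],None,fx=2,fy=2,interpolation=cv2.INTER_CUBIC))
```

```text
t 5.9 now [ 0.5267 -0.287   0.2498] [ 1.7996e+02  4.0000e-02 -8.2120e+01] F [-0.2  0.2 -1.8] w 0.0097 gf 25.0
slide [0.99, 0.229, -0.001] turn 0.055 -> [ 0.513  -0.4388  0.25  ] -87.07
slide [0.147, 0.021, -0.0] turn 0.008 -> [ 0.511  -0.4609  0.25  ] -87.79
```

View pics/s1.png

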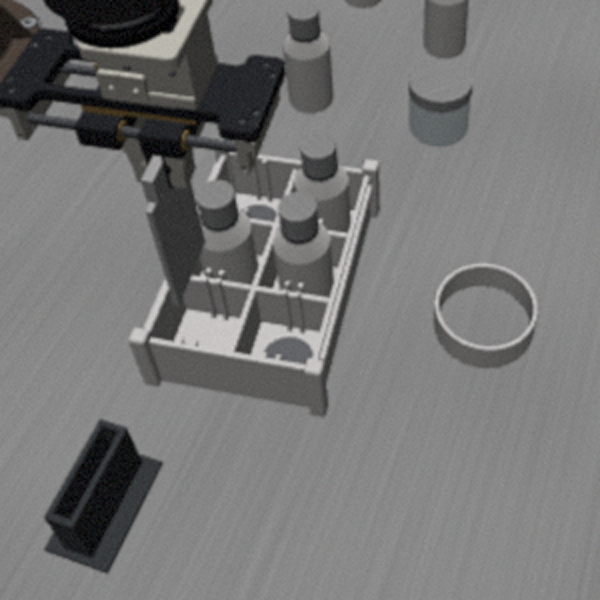

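The plate hangs upright and clear of the crate. Its near lower corner is at crop (180,305), which is about (220,322) in the full image. I'll check that against the TCP prediction.

Run:
```python
from geo import *
T=np.array([.5267,-.287]); e=np.array([np.cos(np.radians(97.8)),np.sin(np.radians(97.8))])
for s in(-.035,.035):
  for z in(.129,.255): print(s,z,(proj("side",np.r_[T+s*e,z])-[130,170])*2)
```

```text
-0.035 0.129 [[177.29506319 299.2503401 ]]
-0.035 0.255 [[149.25281087 205.6454507 ]]
0.035 0.129 [[203.78814694 236.00870954]]
0.035 0.255 [[180.67222248 140.65709926]]
```

{"fn": "send_rows", "kwargs": {"moves": [{"slide": [0.15, 0.03, 0], "turn": 0.01, "gripper": 0}, {"slide": [0.36, 0.08, 0], "turn": 0.02, "gripper": 0}, {"slide": [0.58, 0.14, 0], "turn": 0.035, "gripper": 0}, {"slide": [0.8, 0.19, 0], "turn": 0.045, "gripper": 0}, {"slide": [0.97, 0.23, 0], "turn": 0.055, "gripper": 0}]}}

```text
time_s: 6.37
tcp_pos: [0.512, -0.438, 0.2492]
eef_rot: [179.9, 0.0, -87.1]
contact_force: [0.5, -0.3, -1.9]
gripper_width: 0.0098
gripper_force: 25.0
```

{"fn": "send_rows", "kwargs": {"moves": [{"slide": [0.09, 0.01, 0], "turn": 0.004, "gripper": 0}, {"slide": [0.15, 0.02, 0], "turn": 0.008, "gripper": 0}, {"slide": [0.15, 0.02, 0.05], "turn": 0.008, "gripper": 0}, {"slide": [0.15, 0.02, 0.12], "turn": 0.008, "gripper": 0}, {"slide": [0.15, 0.02, 0.2], "turn": 0.008, "gripper": 0}]}}

```text
time_s: 6.78
tcp_pos: [0.5111, -0.4576, 0.2196]
eef_rot: [-180.0, 0.0, -87.7]
contact_force: [-0.6, -0.0, -1.3]
gripper_width: 0.0095
gripper_force: 25.0
```

Run:
```python
from plan import *
from plant import optics
import cv2
plan([(.511,-.459,.201,-87.8)])
a=optics.capture("side")["img"][300:460,110:270,::-1]; b=optics.capture("top")["img"][240:340,460:600,::-1]
c=np.zeros((560,800,3),np.uint8)
c[:480,:480]=cv2.resize(a,(480,480),interpolation=cv2.INTER_CUBIC)
c[:228,480:]=cv2.resize(b,(320,228),interpolation=cv2.INTER_CUBIC)
cv2.imwrite("pics/s2.png",cv2.convertScaleAbs(c,alpha=2))
```

```text
t 6.78 now [ 0.5111 -0.4576  0.2196] [-1.7998e+02  2.0000e-02 -8.7740e+01] F [-0.6 -0.  -1.3] w 0.0095 gf 25.0
slide [0.009, 0.001, 0.124] turn 0.001 -> [ 0.511  -0.4589  0.201 ] -87.83
```

View pics/s2.png

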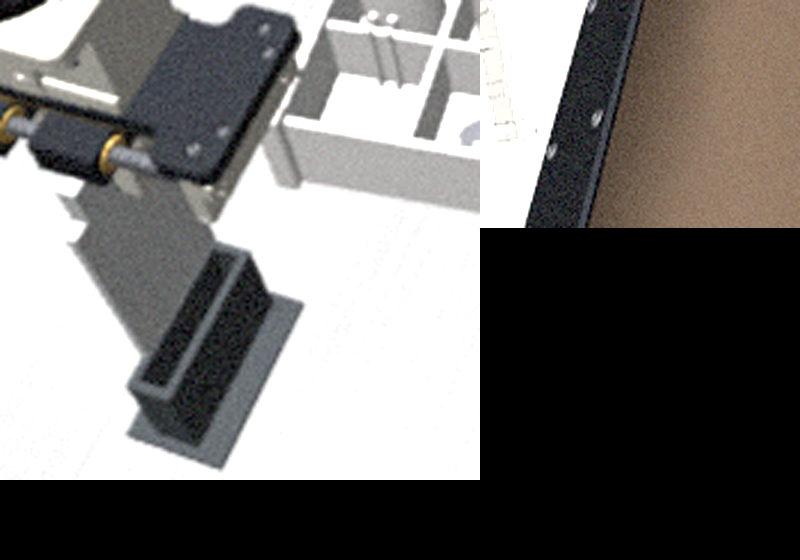

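Run:
```python
from geo import *
e=np.array([-np.sin(np.radians(2.2)),np.cos(np.radians(2.2))])
for s in(-.035,.035): print(s,(proj("side",np.r_[np.array([.5111,-.4576])+s*e,.0985])-[110,300])*3, "home-height rim:",(proj("side",np.r_[np.array([.5111,-.4612])+s*e,.07])-[110,300])*3)
```

```text
-0.035 [[146.66659134 346.83663458]] home-height rim: [[157.08778436 375.81550909]]
0.035 [[213.26897595 226.49315994]] home-height rim: [[221.52341815 256.57230887]]
```

The plate's near lower corner is at crop (143,352), over the middle of the pocket and about 1.5 mm off in y. I'll lower it.

{"fn": "send_rows", "kwargs": {"moves": [{"slide": [0.008, 0, 0.1], "turn": 0, "gripper": 0}, {"slide": [0.008, 0, 0.2], "turn": 0, "gripper": 0}, {"slide": [0.008, 0, 0.27], "turn": 0, "gripper": 0}, {"slide": [0.008, 0, 0.32], "turn": 0, "gripper": 0}, {"slide": [0.008, 0, 0.35], "turn": 0, "gripper": 0}]}}

```text
time_s: 7.3
tcp_pos: [0.5108, -0.4592, 0.1671]
eef_rot: [179.9, 0.0, -87.7]
contact_force: [-0.1, -0.9, -0.8]
gripper_width: 0.0098
gripper_force: 25.0
```

{"fn": "send_rows", "kwargs": {"moves": [{"slide": [0, 0, 0.04], "turn": 0, "gripper": 0}, {"slide": [0, 0, 0.09], "turn": 0, "gripper": 0}, {"slide": [0, 0, 0.14], "turn": 0, "gripper": 0}, {"slide": [0, 0, 0.17], "turn": 0, "gripper": 0}, {"slide": [0, 0, 0.18], "turn": 0, "gripper": 0}]}}

```text
time_s: 7.72
tcp_pos: [0.5105, -0.4596, 0.1399]
eef_rot: [179.9, 0.0, -87.8]
contact_force: [0.3, 0.2, -2.4]
gripper_width: 0.01
gripper_force: 25.0
```

{"fn": "send_rows", "kwargs": {"moves": [{"slide": [0, 0, 0.015], "turn": 0, "gripper": 0}, {"slide": [0, 0, 0.03], "turn": 0, "gripper": 0}, {"slide": [0, 0, 0.045], "turn": 0, "gripper": 0}, {"slide": [0, 0, 0.055], "turn": 0, "gripper": 0}, {"slide": [0, 0, 0.06], "turn": 0, "gripper": 0}]}}

```text
time_s: 8.13
tcp_pos: [0.5109, -0.4598, 0.1319]
eef_rot: [-180.0, 0.0, -87.8]
contact_force: [-0.3, -0.4, -2.7]
gripper_width: 0.01
gripper_force: 25.0
```

{"fn": "send_rows", "kwargs": {"moves": [{"slide": [0, 0, 0.01], "turn": 0, "gripper": 0}, {"slide": [0, 0, 0.02], "turn": 0, "gripper": 0}, {"slide": [0, 0, 0.03], "turn": 0, "gripper": 0}, {"slide": [0, 0, 0.03], "turn": 0, "gripper": 0}, {"slide": [0, 0, 0.03], "turn": 0, "gripper": 0}]}}

```text
time_s: 8.55
tcp_pos: [0.5109, -0.4598, 0.1275]
eef_rot: [180.0, 0.0, -87.8]
contact_force: [0.1, -0.3, -1.3]
gripper_width: 0.01
gripper_force: 25.0
```

{"fn": "send_rows", "kwargs": {"moves": [{"slide": [0, 0, 0.004], "turn": 0, "gripper": 0}, {"slide": [0, 0, 0.008], "turn": 0, "gripper": 0}, {"slide": [0, 0, 0.008], "turn": 0, "gripper": 0}, {"slide": [0, 0, 0.008], "turn": 0, "gripper": 0}, {"slide": [0, 0, 0.008], "turn": 0, "gripper": 0}]}}

```text
time_s: 8.97
tcp_pos: [0.5111, -0.46, 0.1268]
eef_rot: [-180.0, -0.0, -87.8]
contact_force: [-0.9, 0.8, 2.3]
gripper_width: 0.01
gripper_force: 25.0
```

{"fn": "send_rows", "kwargs": {"moves": [{"slide": [0, 0, 0.006], "turn": 0, "gripper": 0}, {"slide": [0, 0, 0.006], "turn": 0, "gripper": 0}, {"slide": [0, 0, 0.006], "turn": 0, "gripper": 0}, {"slide": [0, 0, 0.006], "turn": 0, "gripper": 0}, {"slide": [0, 0, 0.006], "turn": 0, "gripper": 0}]}}

```text
time_s: 9.38
tcp_pos: [0.5113, -0.4601, 0.1268]
eef_rot: [-179.9, -0.1, -87.8]
contact_force: [-1.5, 2.5, 6.8]
gripper_width: 0.0099
gripper_force: 25.0
```

{"fn": "send_rows", "kwargs": {"moves": [{"slide": [0, 0, 0.006], "turn": 0, "gripper": 0.15}, {"slide": [0, 0, 0.006], "turn": 0, "gripper": 0.18}, {"slide": [0, 0, 0.006], "turn": 0, "gripper": 0.22}, {"slide": [0, 0, 0.006], "turn": 0, "gripper": 0.3}, {"slide": [0, 0, 0.006], "turn": 0, "gripper": 0.4}]}}

```text
time_s: 9.8
tcp_pos: [0.5109, -0.4599, 0.1243]
eef_rot: [180.0, 0.0, -87.8]
contact_force: [0.1, 0.6, 0.2]
gripper_width: 0.0271
gripper_force: 0.0
```

{"fn": "send_rows", "kwargs": {"moves": [{"slide": [0, 0, 0], "turn": 0, "gripper": 0.4}, {"slide": [0, 0, 0], "turn": 0, "gripper": 0.4}, {"slide": [0, 0, -0.1], "turn": 0, "gripper": 0.4}, {"slide": [0, 0, -0.2], "turn": 0, "gripper": 0.4}, {"slide": [0, 0, -0.35], "turn": 0, "gripper": 0.4}]}}

```text
time_s: 10.22
tcp_pos: [0.5101, -0.4592, 0.1758]
eef_rot: [179.8, 0.1, -87.8]
contact_force: [0.2, 0.3, -0.3]
gripper_width: 0.035
gripper_force: 0.0
```

{"fn": "send_rows", "kwargs": {"moves": [{"slide": [0, 0, -0.15], "turn": 0, "gripper": 0.5}, {"slide": [0, 0, -0.3], "turn": 0, "gripper": 0.6}, {"slide": [0, 0, -0.45], "turn": 0, "gripper": 0.7}, {"slide": [0, 0, -0.5], "turn": 0, "gripper": 0.7}, {"slide": [0, 0, -0.5], "turn": 0, "gripper": 0.7}]}}

```text
time_s: 10.63
tcp_pos: [0.5118, -0.4605, 0.2549]
eef_rot: [-179.8, -0.2, -87.8]
contact_force: [-0.6, -0.1, 0.1]
gripper_width: 0.0599
gripper_force: 0.0
```

Run:
```python
from plan import *
plan([(.52,-.15,.26,-84),(.486,.072,.26,-82.2)])
from plant import optics
d=optics.capture("side"); print([(np.round(r["location"],3),r["p"]) for r in optics.look_for("side","plate")])
import cv2; cv2.imwrite("pics/s3full.png",d["img"][:,:,::-1])
```

```text
t 10.63 now [ 0.5118 -0.4605  0.2549] [-1.7978e+02 -1.5000e-01 -8.7780e+01] F [-0.6 -0.1  0.1] w 0.0599 gf 0.0
slide [-0.99, -0.064, -0.016] turn -0.02 -> [ 0.5157 -0.3118  0.2573] -85.98
slide [-0.99, -0.096, -0.017] turn -0.02 -> [ 0.5196 -0.1626  0.2598] -84.18
slide [-0.084, -0.011, -0.001] turn -0.002 -> [ 0.52   -0.1499  0.26  ] -84.0
slide [-0.99, 0.047, -0.0] turn -0.013 -> [ 0.4975 -0.003   0.26  ] -82.83
slide [-0.506, 0.013, -0.0] turn -0.007 -> [0.486  0.0721 0.26  ] -82.2
[(array([ 0.513, -0.468,  0.119]), 0.64), (array([ 0.525, -0.229,  0.102]), 0.24)]
```

{"fn": "send_rows", "kwargs": {"moves": [{"slide": [-0.2, -0.01, 0], "turn": 0, "gripper": 0.7}, {"slide": [-0.4, -0.02, 0], "turn": -0.01, "gripper": 0.7}, {"slide": [-0.6, -0.04, -0.01], "turn": -0.01, "gripper": 0.7}, {"slide": [-0.8, -0.05, -0.01], "turn": -0.02, "gripper": 0.7}, {"slide": [-0.99, -0.06, -0.02], "turn": -0.02, "gripper": 0.7}]}}

```text
time_s: 11.15
tcp_pos: [0.5131, -0.3093, 0.2527]
eef_rot: [179.8, 0.1, -86.0]
contact_force: [0.7, 0.4, 0.2]
gripper_width: 0.0613
gripper_force: 0.0
```

{"fn": "send_rows", "kwargs": {"moves": [{"slide": [-0.2, -0.02, 0], "turn": 0, "gripper": 0.7}, {"slide": [-0.4, -0.04, 0], "turn": -0.01, "gripper": 0.7}, {"slide": [-0.6, -0.06, -0.01], "turn": -0.01, "gripper": 0.7}, {"slide": [-0.8, -0.08, -0.01], "turn": -0.02, "gripper": 0.7}, {"slide": [-0.99, -0.1, -0.02], "turn": -0.02, "gripper": 0.7}]}}

```text
time_s: 11.57
tcp_pos: [0.5176, -0.1602, 0.2561]
eef_rot: [179.8, 0.0, -84.1]
contact_force: [1.2, -0.0, 0.3]
gripper_width: 0.0611
gripper_force: 0.0
```

{"fn": "send_rows", "kwargs": {"moves": [{"slide": [-0.2, 0.01, 0], "turn": 0, "gripper": 0.7}, {"slide": [-0.4, 0.02, 0], "turn": 0, "gripper": 0.7}, {"slide": [-0.6, 0.03, 0], "turn": -0.01, "gripper": 0.7}, {"slide": [-0.8, 0.04, 0], "turn": -0.01, "gripper": 0.7}, {"slide": [-0.99, 0.04, 0], "turn": -0.014, "gripper": 0.7}]}}

```text
time_s: 11.98
tcp_pos: [0.4963, -0.0135, 0.2564]
eef_rot: [179.9, -0.0, -82.9]
contact_force: [0.5, 1.0, 0.4]
gripper_width: 0.0614
gripper_force: 0.0
```

Run:
```python
from plan import *
plan([(.486,.072,.22,-82.2),(.486,.072,.15,-82.2),(.486,.072,.107,-82.2)])
```

```text
t 11.98 now [ 0.4963 -0.0135  0.2564] [179.85  -0.   -82.93] F [0.5 1.  0.4] w 0.0614 gf 0.0
slide [-0.574, -0.002, 0.243] turn -0.008 -> [0.486 0.072 0.22 ] -82.21
slide [-0.0, 0.0, 0.467] turn -0.0 -> [0.486  0.072  0.1499] -82.21
slide [-0.0, 0.0, 0.286] turn -0.0 -> [0.486 0.072 0.107] -82.21
```

{"fn": "send_rows", "kwargs": {"moves": [{"slide": [-0.2, 0, 0.05], "turn": -0.003, "gripper": 0.7}, {"slide": [-0.4, 0, 0.1], "turn": -0.006, "gripper": 0.7}, {"slide": [-0.52, 0, 0.15], "turn": -0.008, "gripper": 0.7}, {"slide": [-0.574, 0, 0.2], "turn": -0.008, "gripper": 0.7}, {"slide": [-0.574, 0, 0.24], "turn": -0.008, "gripper": 0.7}]}}

```text
time_s: 12.4
tcp_pos: [0.4862, 0.0717, 0.2201]
eef_rot: [179.9, -0.0, -82.1]
contact_force: [-0.4, 1.2, -0.2]
gripper_width: 0.0614
gripper_force: 0.0
```

Run:
```python
from plan import *
plan([(.486,.072,.15,-82.2),(.486,.072,.107,-82.2)])
```

```text
t 12.4 now [0.4862 0.0717 0.2201] [ 1.7986e+02 -3.0000e-02 -8.2090e+01] F [-0.4  1.2 -0.2] w 0.0614 gf 0.0
slide [-0.002, 0.001, 0.468] turn 0.001 -> [0.486  0.072  0.1499] -82.18
slide [-0.0, 0.0, 0.286] turn 0.0 -> [0.486 0.072 0.107] -82.18
```

{"fn": "send_rows", "kwargs": {"moves": [{"slide": [0, 0, 0.1], "turn": 0, "gripper": 0.7}, {"slide": [0, 0, 0.22], "turn": 0, "gripper": 0.7}, {"slide": [0, 0, 0.34], "turn": 0, "gripper": 0.7}, {"slide": [0, 0, 0.44], "turn": 0, "gripper": 0.7}, {"slide": [0, 0, 0.54], "turn": 0, "gripper": 0.7}]}}

```text
time_s: 12.82
tcp_pos: [0.4865, 0.0693, 0.1392]
eef_rot: [179.9, -0.0, -82.3]
contact_force: [0.0, -0.3, -0.3]
gripper_width: 0.0613
gripper_force: 0.0
```

{"fn": "send_rows", "kwargs": {"moves": [{"slide": [0, 0, 0.08], "turn": 0, "gripper": 0.7}, {"slide": [0, 0, 0.15], "turn": 0, "gripper": 0.7}, {"slide": [0, 0, 0.2], "turn": 0, "gripper": 0.65}, {"slide": [0, 0, 0.213], "turn": 0, "gripper": 0.6}, {"slide": [0, 0, 0.213], "turn": 0, "gripper": 0.55}]}}

```text
time_s: 13.23
tcp_pos: [0.4867, 0.0698, 0.1083]
eef_rot: [179.9, -0.0, -82.2]
contact_force: [0.9, -0.5, 0.1]
gripper_width: 0.0508
gripper_force: 0.0
```

{"fn": "send_rows", "kwargs": {"moves": [{"slide": [0, 0, 0], "turn": 0, "gripper": 0.5}, {"slide": [0, 0, 0], "turn": 0, "gripper": 0.46}, {"slide": [0, 0, 0], "turn": 0, "gripper": 0.43}, {"slide": [0, 0, 0], "turn": 0, "gripper": 0.4}, {"slide": [0, 0, 0], "turn": 0, "gripper": 0.3}], "newtons": 20}}

```text
time_s: 13.65
tcp_pos: [0.4871, 0.0706, 0.1095]
eef_rot: [-180.0, 0.0, -82.2]
contact_force: [-0.7, 0.2, 2.8]
gripper_width: 0.0354
gripper_force: 20.0
```

{"fn": "send_rows", "kwargs": {"moves": [{"slide": [0, 0, 0], "turn": 0, "gripper": 0.2}, {"slide": [0, 0, 0], "turn": 0, "gripper": 0.2}, {"slide": [0, 0, -0.02], "turn": 0, "gripper": 0.2}, {"slide": [0, 0, -0.05], "turn": 0, "gripper": 0.2}, {"slide": [0, 0, -0.1], "turn": 0, "gripper": 0.2}]}}

```text
time_s: 14.07
tcp_pos: [0.4867, 0.0705, 0.1239]
eef_rot: [179.9, -0.0, -82.2]
contact_force: [-0.2, 0.1, -2.0]
gripper_width: 0.0355
gripper_force: 20.0
```

Run:
```python
from plan import *
plan([(.486,.072,.275,-82.2),(.5052,-.1341,.275,-82.2)])
```

```text
t 14.07 now [0.4867 0.0705 0.1239] [ 1.7992e+02 -2.0000e-02 -8.2220e+01] F [-0.2  0.1 -2. ] w 0.0355 gf 20.0
slide [-0.011, 0.003, -0.99] turn -0.0 -> [0.486  0.072  0.2724] -82.22
slide [0.0, 0.0, -0.018] turn -0.0 -> [0.486  0.072  0.2751] -82.22
slide [0.99, 0.043, 0.0] turn -0.0 -> [ 0.4997 -0.076   0.2751] -82.22
slide [0.389, 0.016, 0.0] turn -0.0 -> [ 0.5053 -0.1341  0.2751] -82.22
```

{"fn": "send_rows", "kwargs": {"moves": [{"slide": [0, 0, -0.1], "turn": 0, "gripper": 0.2}, {"slide": [0, 0, -0.24], "turn": 0, "gripper": 0.2}, {"slide": [0.05, 0, -0.4], "turn": 0, "gripper": 0.2}, {"slide": [0.14, 0.01, -0.56], "turn": 0, "gripper": 0.2}, {"slide": [0.28, 0.01, -0.66], "turn": 0, "gripper": 0.2}]}}

```text
time_s: 14.48
tcp_pos: [0.4922, 0.0294, 0.2263]
eef_rot: [-179.8, 0.0, -82.1]
contact_force: [1.3, 0.9, -1.3]
gripper_width: 0.036
gripper_force: 20.0
```

{"fn": "send_rows", "kwargs": {"moves": [{"slide": [0.18, 0.01, -0.03], "turn": 0, "gripper": 0.2}, {"slide": [0.38, 0.02, -0.03], "turn": 0, "gripper": 0.2}, {"slide": [0.58, 0.03, -0.03], "turn": 0, "gripper": 0.2}, {"slide": [0.78, 0.04, -0.03], "turn": 0, "gripper": 0.2}, {"slide": [0.94, 0.05, -0.03], "turn": 0, "gripper": 0.2}]}}

```text
time_s: 14.9
tcp_pos: [0.503, -0.1137, 0.2283]
eef_rot: [-180.0, -0.0, -82.2]
contact_force: [0.5, -0.2, -2.3]
gripper_width: 0.0353
gripper_force: 20.0
```

Run:
```python
from plan import *
plan([(.5052,-.135,.23,-82.2),(.5052,-.135,.13,-82.2)])
```

```text
t 14.9 now [ 0.503  -0.1137  0.2283] [-179.96   -0.    -82.22] F [ 0.5 -0.2 -2.3] w 0.0353 gf 20.0
slide [0.143, 0.005, -0.011] turn -0.0 -> [ 0.5051 -0.135   0.23  ] -82.22
slide [-0.0, -0.0, 0.667] turn -0.0 -> [ 0.5051 -0.135   0.1299] -82.22
```

{"fn": "send_rows", "kwargs": {"moves": [{"slide": [0.09, 0, 0], "turn": 0, "gripper": 0.2}, {"slide": [0.143, 0.005, 0], "turn": 0, "gripper": 0.2}, {"slide": [0.143, 0.005, 0.06], "turn": 0, "gripper": 0.2}, {"slide": [0.143, 0.005, 0.12], "turn": 0, "gripper": 0.2}, {"slide": [0.143, 0.005, 0.18], "turn": 0, "gripper": 0.2}]}}

```text
time_s: 15.32
tcp_pos: [0.5049, -0.1326, 0.1996]
eef_rot: [180.0, 0.0, -82.2]
contact_force: [0.5, 0.1, -2.3]
gripper_width: 0.0354
gripper_force: 20.0
```

Run:
```python
from plan import *
plan([(.5052,-.135,.13,-82.2)])
```

```text
t 15.32 now [ 0.5049 -0.1326  0.1996] [ 1.7999e+02  3.0000e-02 -8.2200e+01] F [ 0.5  0.1 -2.3] w 0.0354 gf 20.0
slide [0.016, 0.0, 0.464] turn 0.0 -> [ 0.5052 -0.1349  0.13  ] -82.2
```

{"fn": "send_rows", "kwargs": {"moves": [{"slide": [0.014, 0, 0.05], "turn": 0, "gripper": 0.2}, {"slide": [0.014, 0, 0.15], "turn": 0, "gripper": 0.2}, {"slide": [0.014, 0, 0.25], "turn": 0, "gripper": 0.2}, {"slide": [0.014, 0, 0.35], "turn": 0, "gripper": 0.2}, {"slide": [0.014, 0, 0.42], "turn": 0, "gripper": 0.2}]}}

```text
time_s: 15.73
tcp_pos: [0.5047, -0.1347, 0.1357]
eef_rot: [179.9, 0.0, -82.2]
contact_force: [0.1, 0.3, -1.8]
gripper_width: 0.0357
gripper_force: 20.0
```

{"fn": "send_rows", "kwargs": {"moves": [{"slide": [0, 0, 0.04], "turn": 0, "gripper": 0.2}, {"slide": [0, 0, 0.07], "turn": 0, "gripper": 0.2}, {"slide": [0, 0, 0.1], "turn": 0, "gripper": 0.2}, {"slide": [0, 0, 0.12], "turn": 0, "gripper": 0.2}, {"slide": [0, 0, 0.125], "turn": 0, "gripper": 0.2}]}}

```text
time_s: 16.15
tcp_pos: [0.5056, -0.1353, 0.1187]
eef_rot: [-180.0, 0.0, -82.2]
contact_force: [1.5, 0.2, -1.0]
gripper_width: 0.0355
gripper_force: 20.0
```

{"fn": "send_rows", "kwargs": {"moves": [{"slide": [0, 0, 0.01], "turn": 0, "gripper": 0.2}, {"slide": [0, 0, 0.02], "turn": 0, "gripper": 0.2}, {"slide": [0, 0, 0.025], "turn": 0, "gripper": 0.2}, {"slide": [0, 0, 0.025], "turn": 0, "gripper": 0.2}, {"slide": [0, 0, 0.025], "turn": 0, "gripper": 0.2}]}}

```text
time_s: 16.57
tcp_pos: [0.5056, -0.1353, 0.1153]
eef_rot: [-180.0, -0.0, -82.2]
contact_force: [-0.4, -0.0, -1.6]
gripper_width: 0.0361
gripper_force: 20.0
```

{"fn": "send_rows", "kwargs": {"moves": [{"slide": [0, 0, 0.005], "turn": 0, "gripper": 0.2}, {"slide": [0, 0, 0.008], "turn": 0, "gripper": 0.2}, {"slide": [0, 0, 0.008], "turn": 0, "gripper": 0.2}, {"slide": [0, 0, 0.008], "turn": 0, "gripper": 0.2}, {"slide": [0, 0, 0.008], "turn": 0, "gripper": 0.2}]}}

```text
time_s: 16.98
tcp_pos: [0.5058, -0.1354, 0.1145]
eef_rot: [-180.0, -0.0, -82.2]
contact_force: [-2.1, -0.7, 5.2]
gripper_width: 0.0356
gripper_force: 20.0
```

{"fn": "send_rows", "kwargs": {"moves": [{"slide": [0, 0, 0], "turn": 0, "gripper": 0.44}, {"slide": [0, 0, 0], "turn": 0, "gripper": 0.48}, {"slide": [0, 0, 0], "turn": 0, "gripper": 0.54}, {"slide": [0, 0, 0], "turn": 0, "gripper": 0.6}, {"slide": [0, 0, 0], "turn": 0, "gripper": 0.6}]}}

```text
time_s: 17.4
tcp_pos: [0.5055, -0.1353, 0.1137]
eef_rot: [180.0, 0.0, -82.2]
contact_force: [-1.0, 0.2, 0.2]
gripper_width: 0.0514
gripper_force: 0.0
```

{"fn": "send_rows", "kwargs": {"moves": [{"slide": [0, 0, -0.06], "turn": 0, "gripper": 0.6}, {"slide": [0, 0, -0.18], "turn": 0, "gripper": 0.6}, {"slide": [0, 0, -0.34], "turn": 0, "gripper": 0.65}, {"slide": [0, 0, -0.5], "turn": 0, "gripper": 0.7}, {"slide": [0, 0, -0.64], "turn": 0, "gripper": 0.7}]}}

```text
time_s: 17.82
tcp_pos: [0.5057, -0.1354, 0.2121]
eef_rot: [-179.9, -0.0, -82.2]
contact_force: [1.0, -0.4, 0.4]
gripper_width: 0.0605
gripper_force: 0.0
```

Run:
```python
from plan import *
plan([(.55,.05,.24,-82.2),(.6155,.222,.20,-82.2)])
```

```text
t 17.82 now [ 0.5057 -0.1354  0.2121] [-1.7995e+02 -2.0000e-02 -8.2200e+01] F [ 1.  -0.4  0.4] w 0.0605 gf 0.0
slide [-0.99, -0.385, -0.155] turn 0.0 -> [0.5427 0.0195 0.2354] -82.2
slide [-0.195, -0.076, -0.031] turn 0.0 -> [0.55   0.0501 0.24  ] -82.2
slide [-0.99, -0.541, 0.245] turn 0.0 -> [0.6103 0.2082 0.2033] -82.2
slide [-0.086, -0.047, 0.022] turn 0.0 -> [0.6155 0.222  0.2   ] -82.2
```

{"fn": "send_rows", "kwargs": {"moves": [{"slide": [-0.1, -0.05, -0.06], "turn": 0, "gripper": 0.7}, {"slide": [-0.28, -0.13, -0.1], "turn": 0, "gripper": 0.7}, {"slide": [-0.48, -0.22, -0.13], "turn": 0, "gripper": 0.7}, {"slide": [-0.68, -0.32, -0.13], "turn": 0, "gripper": 0.7}, {"slide": [-0.9, -0.42, -0.13], "turn": 0, "gripper": 0.7}]}}

```text
time_s: 18.23
tcp_pos: [0.5501, 0.0081, 0.2309]
eef_rot: [-179.9, 0.0, -82.2]
contact_force: [0.2, -0.6, -1.4]
gripper_width: 0.0615
gripper_force: 0.0
```

{"fn": "send_rows", "kwargs": {"moves": [{"slide": [-0.2, -0.09, 0], "turn": 0, "gripper": 0.7}, {"slide": [-0.4, -0.19, 0], "turn": 0, "gripper": 0.7}, {"slide": [-0.6, -0.28, 0], "turn": 0, "gripper": 0.7}, {"slide": [-0.8, -0.37, 0], "turn": 0, "gripper": 0.7}, {"slide": [-0.96, -0.45, 0], "turn": 0, "gripper": 0.7}]}}

```text
time_s: 18.65
tcp_pos: [0.5973, 0.1611, 0.2302]
eef_rot: [-180.0, 0.0, -82.2]
contact_force: [0.1, -0.9, -0.4]
gripper_width: 0.0616
gripper_force: 0.0
```

{"fn": "send_rows", "kwargs": {"moves": [{"slide": [-0.18, -0.08, 0.03], "turn": 0, "gripper": 0.7}, {"slide": [-0.32, -0.14, 0.08], "turn": 0, "gripper": 0.7}, {"slide": [-0.4, -0.18, 0.15], "turn": 0, "gripper": 0.7}, {"slide": [-0.4, -0.18, 0.2], "turn": 0, "gripper": 0.7}, {"slide": [-0.4, -0.18, 0.2], "turn": 0, "gripper": 0.7}]}}

```text
time_s: 19.07
tcp_pos: [0.6144, 0.2218, 0.1971]
eef_rot: [179.8, -0.1, -82.2]
contact_force: [-0.7, -0.0, -0.9]
gripper_width: 0.0614
gripper_force: 0.0
```

Run:
```python
from plan import *
plan([(.6155,.222,.15,-82.2),(.6155,.222,.108,-82.2)])
```

```text
t 19.07 now [0.6144 0.2218 0.1971] [ 1.7979e+02 -7.0000e-02 -8.2170e+01] F [-0.7 -0.  -0.9] w 0.0614 gf 0.0
slide [-0.001, -0.007, 0.314] turn 0.0 -> [0.6155 0.2221 0.15  ] -82.17
slide [0.0, -0.0, 0.28] turn 0.0 -> [0.6155 0.2221 0.108 ] -82.17
```

{"fn": "send_rows", "kwargs": {"moves": [{"slide": [0, -0.005, 0.06], "turn": 0, "gripper": 0.7}, {"slide": [0, -0.005, 0.18], "turn": 0, "gripper": 0.7}, {"slide": [0, -0.005, 0.32], "turn": 0, "gripper": 0.7}, {"slide": [0, -0.005, 0.44], "turn": 0, "gripper": 0.7}, {"slide": [0, -0.005, 0.52], "turn": 0, "gripper": 0.7}]}}

```text
time_s: 19.48
tcp_pos: [0.6157, 0.2205, 0.12]
eef_rot: [179.9, -0.0, -82.3]
contact_force: [0.3, -0.4, 0.1]
gripper_width: 0.0615
gripper_force: 0.0
```

{"fn": "send_rows", "kwargs": {"moves": [{"slide": [0, 0, 0.04], "turn": 0, "gripper": 0.7}, {"slide": [0, 0, 0.07], "turn": 0, "gripper": 0.65}, {"slide": [0, 0, 0.08], "turn": 0, "gripper": 0.6}, {"slide": [0, 0, 0.08], "turn": 0, "gripper": 0.56}, {"slide": [0, 0, 0.08], "turn": 0, "gripper": 0.54}]}}

```text
time_s: 19.9
tcp_pos: [0.6168, 0.2222, 0.1103]
eef_rot: [-179.9, 0.0, -82.2]
contact_force: [0.5, -0.2, 0.5]
gripper_width: 0.0488
gripper_force: 0.0
```

{"fn": "send_rows", "kwargs": {"moves": [{"slide": [0, 0, 0], "turn": 0, "gripper": 0.48}, {"slide": [0, 0, 0], "turn": 0, "gripper": 0.45}, {"slide": [0, 0, 0], "turn": 0, "gripper": 0.42}, {"slide": [0, 0, 0], "turn": 0, "gripper": 0.4}, {"slide": [0, 0, 0], "turn": 0, "gripper": 0.3}]}}

```text
time_s: 20.32
tcp_pos: [0.6161, 0.2219, 0.1097]
eef_rot: [180.0, -0.0, -82.2]
contact_force: [-2.3, -0.4, 2.4]
gripper_width: 0.0355
gripper_force: 20.0
```

{"fn": "send_rows", "kwargs": {"moves": [{"slide": [0, 0, 0], "turn": 0, "gripper": 0.2}, {"slide": [0, 0, 0], "turn": 0, "gripper": 0.2}, {"slide": [0, 0, 0], "turn": 0, "gripper": 0.2}, {"slide": [0, 0, -0.03], "turn": 0, "gripper": 0.2}, {"slide": [0, 0, -0.08], "turn": 0, "gripper": 0.2}]}}

```text
time_s: 20.73
tcp_pos: [0.6158, 0.2217, 0.1204]
eef_rot: [179.9, -0.0, -82.2]
contact_force: [-0.2, -0.3, -2.4]
gripper_width: 0.0353
gripper_force: 20.0
```

Run:
```python
from plan import *
plan([(.6155,.222,.275,-82.2),(.6048,-.281,.275,-82.2)])
```

```text
t 20.73 now [0.6158 0.2217 0.1204] [ 1.799e+02 -4.000e-02 -8.222e+01] F [-0.2 -0.3 -2.4] w 0.0353 gf 20.0
slide [-0.002, 0.002, -0.99] turn -0.0 -> [0.6155 0.222  0.2689] -82.22
slide [-0.0, -0.0, -0.041] turn -0.0 -> [0.6155 0.222  0.2751] -82.22
slide [0.99, 0.157, 0.0] turn -0.0 -> [0.6122 0.0716 0.2751] -82.22
slide [0.99, 0.156, 0.0] turn -0.0 -> [ 0.6091 -0.0787  0.2751] -82.22
slide [0.99, 0.157, 0.0] turn -0.0 -> [ 0.6059 -0.229   0.2751] -82.22
slide [0.343, 0.054, 0.0] turn -0.0 -> [ 0.6048 -0.281   0.2751] -82.22
```

{"fn": "send_rows", "kwargs": {"moves": [{"slide": [0, 0, -0.12], "turn": 0, "gripper": 0.2}, {"slide": [0, 0, -0.32], "turn": 0, "gripper": 0.2}, {"slide": [0, 0, -0.56], "turn": 0, "gripper": 0.2}, {"slide": [0.06, 0.01, -0.8], "turn": 0, "gripper": 0.2}, {"slide": [0.18, 0.03, -0.98], "turn": 0, "gripper": 0.2}]}}

```text
time_s: 21.15
tcp_pos: [0.6164, 0.1959, 0.2718]
eef_rot: [-179.8, 0.1, -82.1]
contact_force: [0.8, 0.7, -2.2]
gripper_width: 0.0356
gripper_force: 20.0
```

{"fn": "send_rows", "kwargs": {"moves": [{"slide": [0.16, 0.02, -0.06], "turn": 0, "gripper": 0.2}, {"slide": [0.36, 0.06, -0.08], "turn": 0, "gripper": 0.2}, {"slide": [0.57, 0.09, -0.08], "turn": 0, "gripper": 0.2}, {"slide": [0.78, 0.12, -0.08], "turn": 0, "gripper": 0.2}, {"slide": [0.99, 0.16, -0.08], "turn": 0, "gripper": 0.2}]}}

```text
time_s: 21.57
tcp_pos: [0.6119, 0.043, 0.2809]
eef_rot: [-180.0, 0.0, -82.2]
contact_force: [-0.1, 0.2, -2.8]
gripper_width: 0.0359
gripper_force: 20.0
```

{"fn": "send_rows", "kwargs": {"moves": [{"slide": [0.2, 0.03, 0], "turn": 0, "gripper": 0.2}, {"slide": [0.4, 0.06, 0], "turn": 0, "gripper": 0.2}, {"slide": [0.6, 0.09, 0], "turn": 0, "gripper": 0.2}, {"slide": [0.8, 0.12, 0], "turn": 0, "gripper": 0.2}, {"slide": [0.99, 0.16, 0], "turn": 0, "gripper": 0.2}]}}

```text
time_s: 21.98
tcp_pos: [0.6082, -0.1077, 0.2808]
eef_rot: [-180.0, -0.0, -82.2]
contact_force: [0.6, 0.1, -2.5]
gripper_width: 0.0357
gripper_force: 20.0
```

{"fn": "send_rows", "kwargs": {"moves": [{"slide": [0.2, 0.03, 0], "turn": 0, "gripper": 0.2}, {"slide": [0.4, 0.06, 0], "turn": 0, "gripper": 0.2}, {"slide": [0.6, 0.09, 0], "turn": 0, "gripper": 0.2}, {"slide": [0.8, 0.12, 0], "turn": 0, "gripper": 0.2}, {"slide": [0.95, 0.15, 0], "turn": 0, "gripper": 0.2}]}}

```text
time_s: 22.4
tcp_pos: [0.6051, -0.2527, 0.2805]
eef_rot: [-180.0, -0.0, -82.3]
contact_force: [0.2, 0.1, -3.5]
gripper_width: 0.0358
gripper_force: 20.0
```

Run:
```python
from plan import *
plan([(.6048,-.280,.275,-82.2),(.6048,-.280,.13,-82.2)])
```

```text
t 22.4 now [ 0.6051 -0.2527  0.2805] [-1.7999e+02 -2.0000e-02 -8.2260e+01] F [ 0.2  0.1 -3.5] w 0.0358 gf 20.0
slide [0.18, 0.027, 0.037] turn -0.001 -> [ 0.6047 -0.28    0.275 ] -82.17
slide [0.0, -0.0, 0.967] turn 0.0 -> [ 0.6047 -0.28    0.1299] -82.17
```

{"fn": "send_rows", "kwargs": {"moves": [{"slide": [0.1, 0.01, 0], "turn": 0, "gripper": 0.2}, {"slide": [0.17, 0.025, 0], "turn": 0, "gripper": 0.2}, {"slide": [0.18, 0.027, 0.1], "turn": 0, "gripper": 0.2}, {"slide": [0.18, 0.027, 0.25], "turn": 0, "gripper": 0.2}, {"slide": [0.18, 0.027, 0.4], "turn": 0, "gripper": 0.2}]}}

```text
time_s: 22.82
tcp_pos: [0.6055, -0.2775, 0.2205]
eef_rot: [-179.9, -0.0, -82.2]
contact_force: [-0.4, 1.2, -2.4]
gripper_width: 0.0354
gripper_force: 20.0
```

Run:
```python
from plan import *
plan([(.6048,-.280,.12,-82.2)])
```

```text
t 22.82 now [ 0.6055 -0.2775  0.2205] [-1.7988e+02 -2.0000e-02 -8.2210e+01] F [-0.4  1.2 -2.4] w 0.0354 gf 20.0
slide [0.016, 0.007, 0.67] turn -0.0 -> [ 0.6048 -0.28    0.12  ] -82.21
```

{"fn": "send_rows", "kwargs": {"moves": [{"slide": [0.012, 0.004, 0.12], "turn": 0, "gripper": 0.2}, {"slide": [0.012, 0.004, 0.25], "turn": 0, "gripper": 0.2}, {"slide": [0.012, 0.004, 0.38], "turn": 0, "gripper": 0.2}, {"slide": [0.012, 0.004, 0.49], "turn": 0, "gripper": 0.2}, {"slide": [0.012, 0.004, 0.56], "turn": 0, "gripper": 0.2}]}}

```text
time_s: 23.23
tcp_pos: [0.6041, -0.2786, 0.1345]
eef_rot: [179.9, 0.1, -82.2]
contact_force: [-0.1, -0.1, -2.7]
gripper_width: 0.0354
gripper_force: 20.0
```

{"fn": "send_rows", "kwargs": {"moves": [{"slide": [0, 0, 0.03], "turn": 0, "gripper": 0.2}, {"slide": [0, 0, 0.06], "turn": 0, "gripper": 0.2}, {"slide": [0, 0, 0.08], "turn": 0, "gripper": 0.2}, {"slide": [0, 0, 0.09], "turn": 0, "gripper": 0.2}, {"slide": [0, 0, 0.09], "turn": 0, "gripper": 0.2}]}}

```text
time_s: 23.65
tcp_pos: [0.6049, -0.2795, 0.1234]
eef_rot: [-180.0, -0.0, -82.2]
contact_force: [-0.6, 0.8, -2.6]
gripper_width: 0.0357
gripper_force: 20.0
```

Contact is expected at a TCP height of about 0.1147, so there are 8.5 mm to go.

{"fn": "send_rows", "kwargs": {"moves": [{"slide": [0, 0, 0.015], "turn": 0, "gripper": 0.2}, {"slide": [0, 0, 0.03], "turn": 0, "gripper": 0.2}, {"slide": [0, 0, 0.042], "turn": 0, "gripper": 0.2}, {"slide": [0, 0, 0.05], "turn": 0, "gripper": 0.2}, {"slide": [0, 0, 0.052], "turn": 0, "gripper": 0.2}]}}

```text
time_s: 24.07
tcp_pos: [0.6044, -0.2795, 0.1148]
eef_rot: [180.0, 0.0, -82.2]
contact_force: [-0.4, 0.3, -2.4]
gripper_width: 0.0358
gripper_force: 20.0
```

{"fn": "send_rows", "kwargs": {"moves": [{"slide": [0, 0, 0.003], "turn": 0, "gripper": 0.2}, {"slide": [0, 0, 0.006], "turn": 0, "gripper": 0.2}, {"slide": [0, 0, 0.006], "turn": 0, "gripper": 0.2}, {"slide": [0, 0, 0.006], "turn": 0, "gripper": 0.2}, {"slide": [0, 0, 0.006], "turn": 0, "gripper": 0.2}]}}

```text
time_s: 24.48
tcp_pos: [0.6046, -0.2796, 0.1146]
eef_rot: [-180.0, -0.0, -82.2]
contact_force: [-1.1, -0.2, 2.5]
gripper_width: 0.0356
gripper_force: 20.0
```

{"fn": "send_rows", "kwargs": {"moves": [{"slide": [0, 0, 0.003], "turn": 0, "gripper": 0.2}, {"slide": [0, 0, 0.003], "turn": 0, "gripper": 0.44}, {"slide": [0, 0, 0.003], "turn": 0, "gripper": 0.5}, {"slide": [0, 0, 0.003], "turn": 0, "gripper": 0.6}, {"slide": [0, 0, 0.003], "turn": 0, "gripper": 0.6}]}}

```text
time_s: 24.9
tcp_pos: [0.6047, -0.2795, 0.1136]
eef_rot: [-180.0, 0.0, -82.2]
contact_force: [0.1, 0.4, -0.6]
gripper_width: 0.0501
gripper_force: 0.0
```

{"fn": "send_rows", "kwargs": {"moves": [{"slide": [0, 0, -0.06], "turn": 0, "gripper": 0.6}, {"slide": [0, 0, -0.18], "turn": 0, "gripper": 0.6}, {"slide": [0, 0, -0.34], "turn": 0, "gripper": 0.65}, {"slide": [0, 0, -0.54], "turn": 0, "gripper": 0.7}, {"slide": [0, 0, -0.7], "turn": 0, "gripper": 0.7}]}}

```text
time_s: 25.32
tcp_pos: [0.6049, -0.2797, 0.2214]
eef_rot: [-179.9, -0.0, -82.2]
contact_force: [0.1, -0.4, 0.8]
gripper_width: 0.0605
gripper_force: 0.0
```

Run:
```python
from plan import *
plan([(.477,.286,.23,-84.5)])
```

```text
t 25.32 now [ 0.6049 -0.2797  0.2214] [-1.7994e+02 -5.0000e-02 -8.2190e+01] F [ 0.1 -0.4  0.8] w 0.0605 gf 0.0
slide [-0.99, 0.085, -0.015] turn 0.007 -> [ 0.5721 -0.1343  0.2237] -82.82
slide [-0.99, 0.097, -0.015] turn 0.006 -> [0.5391 0.0112 0.2259] -83.36
slide [-0.99, 0.106, -0.014] turn 0.007 -> [0.5061 0.1569 0.228 ] -83.99
slide [-0.877, 0.103, -0.013] turn 0.006 -> [0.477  0.2861 0.23  ] -84.53
```

{"fn": "send_rows", "kwargs": {"moves": [{"slide": [-0.2, 0.02, -0.03], "turn": 0, "gripper": 0.7}, {"slide": [-0.4, 0.03, -0.03], "turn": 0, "gripper": 0.7}, {"slide": [-0.6, 0.05, -0.03], "turn": 0, "gripper": 0.7}, {"slide": [-0.8, 0.07, -0.03], "turn": 0, "gripper": 0.7}, {"slide": [-0.99, 0.08, -0.03], "turn": 0, "gripper": 0.7}]}}

```text
time_s: 25.73
tcp_pos: [0.572, -0.1328, 0.2242]
eef_rot: [-179.9, -0.0, -82.2]
contact_force: [0.1, 1.4, 0.3]
gripper_width: 0.0613
gripper_force: 0.0
```

{"fn": "send_rows", "kwargs": {"moves": [{"slide": [-0.2, 0.02, 0], "turn": 0, "gripper": 0.7}, {"slide": [-0.4, 0.03, 0], "turn": 0, "gripper": 0.7}, {"slide": [-0.6, 0.05, 0], "turn": 0.01, "gripper": 0.7}, {"slide": [-0.8, 0.07, 0], "turn": 0.01, "gripper": 0.7}, {"slide": [-0.99, 0.09, 0], "turn": 0.02, "gripper": 0.7}]}}

```text
time_s: 26.15
tcp_pos: [0.5387, 0.0128, 0.2241]
eef_rot: [-179.9, 0.0, -84.0]
contact_force: [0.4, 0.8, 0.4]
gripper_width: 0.0613
gripper_force: 0.0
```

{"fn": "send_rows", "kwargs": {"moves": [{"slide": [-0.2, 0.02, 0], "turn": 0, "gripper": 0.7}, {"slide": [-0.4, 0.04, 0], "turn": 0, "gripper": 0.7}, {"slide": [-0.6, 0.06, 0], "turn": 0, "gripper": 0.7}, {"slide": [-0.8, 0.08, 0], "turn": 0, "gripper": 0.7}, {"slide": [-0.95, 0.1, 0], "turn": 0.006, "gripper": 0.7}]}}

```text
time_s: 26.57
tcp_pos: [0.5089, 0.1536, 0.2242]
eef_rot: [-179.9, 0.0, -84.5]
contact_force: [1.0, 0.0, 0.3]
gripper_width: 0.0615
gripper_force: 0.0
```

Run:
```python
from plan import *
from geo import ray
m=ray("top",[92,291],.19); print("mould",m)
for yaw in(-84.5,-90,-95):
    T=R.from_euler("xyz",[180,0,yaw],degrees=True).as_matrix(); print(yaw,T.T@(m-[.477,.286,.19]))
plan([(.477,.286,.20,-84.5),(.477,.286,.11,-84.5)])
```

```text
mould [0.48963075 0.40030224 0.19      ]
-84.5 [-1.12565411e-01 -2.35279827e-02  5.26298044e-17]
-90 [-1.14302239e-01 -1.26307480e-02  5.39643307e-17]
-95 [-1.14968127e-01 -2.62058761e-03  5.51902218e-17]
t 26.57 now [0.5089 0.1536 0.2242] [-1.7993e+02  4.0000e-02 -8.4490e+01] F [1.  0.  0.3] w 0.0615 gf 0.0
slide [-0.899, 0.127, 0.161] turn 0.0 -> [0.477 0.286 0.2  ] -84.49
slide [-0.0, 0.0, 0.6] turn 0.0 -> [0.477 0.286 0.11 ] -84.49
```

{"fn": "send_rows", "kwargs": {"moves": [{"slide": [-0.2, 0.03, 0], "turn": 0, "gripper": 0.7}, {"slide": [-0.4, 0.06, 0], "turn": 0, "gripper": 0.7}, {"slide": [-0.6, 0.08, 0], "turn": 0, "gripper": 0.7}, {"slide": [-0.78, 0.11, 0.05], "turn": 0, "gripper": 0.7}, {"slide": [-0.89, 0.127, 0.1], "turn": 0, "gripper": 0.7}]}}

```text
time_s: 26.98
tcp_pos: [0.4773, 0.2853, 0.2093]
eef_rot: [-179.9, 0.1, -84.5]
contact_force: [0.0, -1.0, -0.5]
gripper_width: 0.0614
gripper_force: 0.0
```

{"fn": "send_rows", "kwargs": {"moves": [{"slide": [0, 0, 0.02], "turn": 0, "gripper": 0.7}, {"slide": [0, 0, 0.04], "turn": 0, "gripper": 0.7}, {"slide": [0, 0, 0.05], "turn": 0, "gripper": 0.7}, {"slide": [0, 0, 0.05], "turn": 0, "gripper": 0.7}, {"slide": [0, 0, 0.05], "turn": 0, "gripper": 0.7}]}}

```text
time_s: 27.4
tcp_pos: [0.4779, 0.2818, 0.2012]
eef_rot: [-180.0, 0.0, -84.6]
contact_force: [0.5, -0.6, -0.1]
gripper_width: 0.0617
gripper_force: 0.0
```

Run:
```python
from plan import *
plan([(.477,.286,.11,-84.5)])
```

```text
t 27.4 now [0.4779 0.2818 0.2012] [-1.7998e+02  1.0000e-02 -8.4600e+01] F [ 0.5 -0.6 -0.1] w 0.0617 gf 0.0
slide [-0.029, 0.004, 0.608] turn -0.001 -> [0.4769 0.2861 0.11  ] -84.51
```

{"fn": "send_rows", "kwargs": {"moves": [{"slide": [-0.025, 0.004, 0.07], "turn": 0, "gripper": 0.7}, {"slide": [-0.025, 0.004, 0.2], "turn": 0, "gripper": 0.7}, {"slide": [-0.025, 0.004, 0.34], "turn": 0, "gripper": 0.7}, {"slide": [-0.025, 0.004, 0.46], "turn": 0, "gripper": 0.7}, {"slide": [-0.025, 0.004, 0.54], "turn": 0, "gripper": 0.7}]}}

```text
time_s: 27.82
tcp_pos: [0.476, 0.2853, 0.1175]
eef_rot: [179.9, -0.1, -84.6]
contact_force: [-0.3, 0.1, -0.2]
gripper_width: 0.0611
gripper_force: 0.0
```

{"fn": "send_rows", "kwargs": {"moves": [{"slide": [0, 0, 0.04], "turn": 0, "gripper": 0.7}, {"slide": [0, 0, 0.065], "turn": 0, "gripper": 0.65}, {"slide": [0, 0, 0.07], "turn": 0, "gripper": 0.6}, {"slide": [0, 0, 0.07], "turn": 0, "gripper": 0.56}, {"slide": [0, 0, 0.07], "turn": 0, "gripper": 0.54}]}}

```text
time_s: 28.23
tcp_pos: [0.4771, 0.2865, 0.11]
eef_rot: [-179.9, 0.0, -84.5]
contact_force: [-0.3, -0.7, 0.2]
gripper_width: 0.049
gripper_force: 0.0
```

{"fn": "send_rows", "kwargs": {"moves": [{"slide": [0, 0, 0], "turn": 0, "gripper": 0.48}, {"slide": [0, 0, 0], "turn": 0, "gripper": 0.45}, {"slide": [0, 0, 0], "turn": 0, "gripper": 0.42}, {"slide": [0, 0, 0], "turn": 0, "gripper": 0.4}, {"slide": [0, 0, 0], "turn": 0, "gripper": 0.3}]}}

```text
time_s: 28.65
tcp_pos: [0.4767, 0.2863, 0.1095]
eef_rot: [-180.0, 0.0, -84.5]
contact_force: [-0.6, 0.8, 2.5]
gripper_width: 0.0357
gripper_force: 20.0
```

{"fn": "send_rows", "kwargs": {"moves": [{"slide": [0, 0, 0], "turn": 0, "gripper": 0.2}, {"slide": [0, 0, 0], "turn": 0, "gripper": 0.2}, {"slide": [0, 0, 0], "turn": 0, "gripper": 0.2}, {"slide": [0, 0, -0.03], "turn": 0, "gripper": 0.2}, {"slide": [0, 0, -0.08], "turn": 0, "gripper": 0.2}]}}

```text
time_s: 29.07
tcp_pos: [0.4759, 0.2855, 0.1205]
eef_rot: [179.9, -0.1, -84.6]
contact_force: [-0.4, -0.6, -1.4]
gripper_width: 0.0357
gripper_force: 20.0
```

Run:
```python
from plan import *
plan([(.478,.284,.278,-84.5),(.5266,-.2907,.28,-82.2)])
```

```text
t 29.07 now [0.4759 0.2855 0.1205] [ 1.7988e+02 -9.0000e-02 -8.4570e+01] F [-0.4 -0.6 -1.4] w 0.0357 gf 20.0
slide [0.011, -0.012, -0.99] turn -0.001 -> [0.4779 0.284  0.269 ] -84.48
slide [0.0, -0.001, -0.06] turn 0.0 -> [0.478 0.284 0.278] -84.48
slide [0.99, 0.012, -0.004] turn -0.007 -> [0.4905 0.1361 0.2786] -83.85
slide [0.99, 0.023, -0.003] turn -0.006 -> [ 0.503 -0.012  0.279] -83.31
slide [0.99, 0.032, -0.004] turn -0.007 -> [ 0.5155 -0.16    0.2796] -82.68
slide [0.874, 0.038, -0.003] turn -0.005 -> [ 0.5266 -0.2908  0.2801] -82.23
```

{"fn": "send_rows", "kwargs": {"moves": [{"slide": [0, 0, -0.12], "turn": 0, "gripper": 0.2}, {"slide": [0, 0, -0.32], "turn": 0, "gripper": 0.2}, {"slide": [0, 0, -0.56], "turn": 0, "gripper": 0.2}, {"slide": [0.06, 0, -0.8], "turn": 0, "gripper": 0.2}, {"slide": [0.18, 0, -0.98], "turn": 0, "gripper": 0.2}]}}

```text
time_s: 29.48
tcp_pos: [0.4797, 0.2603, 0.2716]
eef_rot: [-179.9, 0.1, -84.5]
contact_force: [1.0, 0.6, -2.0]
gripper_width: 0.0357
gripper_force: 20.0
```

{"fn": "send_rows", "kwargs": {"moves": [{"slide": [0.18, 0, -0.06], "turn": 0, "gripper": 0.2}, {"slide": [0.38, 0, -0.08], "turn": 0, "gripper": 0.2}, {"slide": [0.58, 0.01, -0.08], "turn": 0, "gripper": 0.2}, {"slide": [0.78, 0.01, -0.08], "turn": 0, "gripper": 0.2}, {"slide": [0.99, 0.01, -0.08], "turn": -0.008, "gripper": 0.2}]}}

```text
time_s: 29.9
tcp_pos: [0.4914, 0.11, 0.2808]
eef_rot: [-180.0, 0.0, -83.8]
contact_force: [0.4, -0.3, -3.3]
gripper_width: 0.0357
gripper_force: 20.0
```

{"fn": "send_rows", "kwargs": {"moves": [{"slide": [0.2, 0, 0], "turn": 0, "gripper": 0.2}, {"slide": [0.4, 0.01, 0], "turn": 0, "gripper": 0.2}, {"slide": [0.6, 0.01, 0], "turn": 0, "gripper": 0.2}, {"slide": [0.8, 0.02, 0], "turn": 0, "gripper": 0.2}, {"slide": [0.99, 0.02, 0], "turn": -0.008, "gripper": 0.2}]}}

```text
time_s: 30.32
tcp_pos: [0.5042, -0.0383, 0.2807]
eef_rot: [-180.0, 0.0, -83.1]
contact_force: [2.0, 0.4, -2.9]
gripper_width: 0.0356
gripper_force: 20.0
```

{"fn": "send_rows", "kwargs": {"moves": [{"slide": [0.2, 0.01, 0], "turn": 0, "gripper": 0.2}, {"slide": [0.4, 0.01, 0], "turn": 0, "gripper": 0.2}, {"slide": [0.6, 0.02, 0], "turn": 0, "gripper": 0.2}, {"slide": [0.8, 0.03, 0], "turn": 0, "gripper": 0.2}, {"slide": [0.99, 0.03, 0], "turn": -0.008, "gripper": 0.2}]}}

```text
time_s: 30.73
tcp_pos: [0.5176, -0.1862, 0.2806]
eef_rot: [180.0, 0.0, -82.4]
contact_force: [0.9, 0.2, -1.2]
gripper_width: 0.0357
gripper_force: 20.0
```

Run:
```python
from plan import *
plan([(.5268,-.2895,.28,-82.2)])
```

```text
t 30.73 now [ 0.5176 -0.1862  0.2806] [ 1.800e+02  1.000e-02 -8.241e+01] F [ 0.9  0.2 -1.2] w 0.0357 gf 20.0
slide [0.691, 0.03, 0.004] turn -0.002 -> [ 0.5268 -0.2895  0.28  ] -82.23
```

{"fn": "send_rows", "kwargs": {"moves": [{"slide": [0.19, 0.01, 0], "turn": 0, "gripper": 0.2}, {"slide": [0.37, 0.02, 0], "turn": 0, "gripper": 0.2}, {"slide": [0.53, 0.02, 0], "turn": 0, "gripper": 0.2}, {"slide": [0.64, 0.03, 0], "turn": 0, "gripper": 0.2}, {"slide": [0.69, 0.03, 0], "turn": -0.002, "gripper": 0.2}]}}

```text
time_s: 31.15
tcp_pos: [0.5269, -0.2898, 0.28]
eef_rot: [179.9, 0.0, -82.3]
contact_force: [0.3, 0.3, -2.6]
gripper_width: 0.0356
gripper_force: 20.0
```

{"fn": "send_rows", "kwargs": {"moves": [{"slide": [0, 0, 0.04], "turn": 0, "gripper": 0.2}, {"slide": [0, 0, 0.12], "turn": 0, "gripper": 0.2}, {"slide": [0, 0, 0.22], "turn": 0, "gripper": 0.2}, {"slide": [0, 0, 0.32], "turn": 0, "gripper": 0.2}, {"slide": [0, 0, 0.4], "turn": 0, "gripper": 0.2}]}}

```text
time_s: 31.57
tcp_pos: [0.5269, -0.2866, 0.219]
eef_rot: [180.0, 0.1, -82.2]
contact_force: [-0.4, -0.0, -2.1]
gripper_width: 0.0354
gripper_force: 20.0
```

Run:
```python
from plan import *
plan([(.5268,-.2895,.12,-82.2)])
```

```text
t 31.57 now [ 0.5269 -0.2866  0.219 ] [ 1.7996e+02  5.0000e-02 -8.2180e+01] F [-0.4 -0.  -2.1] w 0.0354 gf 20.0
slide [0.019, 0.003, 0.66] turn 0.0 -> [ 0.5268 -0.2894  0.12  ] -82.18
```

{"fn": "send_rows", "kwargs": {"moves": [{"slide": [0.012, 0, 0.12], "turn": 0, "gripper": 0.2}, {"slide": [0.012, 0, 0.25], "turn": 0, "gripper": 0.2}, {"slide": [0.012, 0, 0.38], "turn": 0, "gripper": 0.2}, {"slide": [0.012, 0, 0.49], "turn": 0, "gripper": 0.2}, {"slide": [0.012, 0, 0.56], "turn": 0, "gripper": 0.2}]}}

```text
time_s: 31.98
tcp_pos: [0.5267, -0.2883, 0.1344]
eef_rot: [179.9, 0.1, -82.2]
contact_force: [-0.1, 0.1, -2.1]
gripper_width: 0.0358
gripper_force: 20.0
```

{"fn": "send_rows", "kwargs": {"moves": [{"slide": [0, 0, 0.03], "turn": 0, "gripper": 0.2}, {"slide": [0, 0, 0.06], "turn": 0, "gripper": 0.2}, {"slide": [0, 0, 0.08], "turn": 0, "gripper": 0.2}, {"slide": [0, 0, 0.09], "turn": 0, "gripper": 0.2}, {"slide": [0, 0, 0.09], "turn": 0, "gripper": 0.2}]}}

```text
time_s: 32.4
tcp_pos: [0.5279, -0.2895, 0.1231]
eef_rot: [-180.0, -0.0, -82.2]
contact_force: [0.1, -0.2, -1.5]
gripper_width: 0.0356
gripper_force: 20.0
```

{"fn": "send_rows", "kwargs": {"moves": [{"slide": [0, 0, 0.015], "turn": 0, "gripper": 0.2}, {"slide": [0, 0, 0.03], "turn": 0, "gripper": 0.2}, {"slide": [0, 0, 0.042], "turn": 0, "gripper": 0.2}, {"slide": [0, 0, 0.05], "turn": 0, "gripper": 0.2}, {"slide": [0, 0, 0.051], "turn": 0, "gripper": 0.2}]}}

```text
time_s: 32.82
tcp_pos: [0.5275, -0.2895, 0.1149]
eef_rot: [180.0, 0.0, -82.2]
contact_force: [0.6, 1.0, -2.5]
gripper_width: 0.0355
gripper_force: 20.0
```

{"fn": "send_rows", "kwargs": {"moves": [{"slide": [0, 0, 0.003], "turn": 0, "gripper": 0.2}, {"slide": [0, 0, 0.006], "turn": 0, "gripper": 0.2}, {"slide": [0, 0, 0.006], "turn": 0, "gripper": 0.2}, {"slide": [0, 0, 0.006], "turn": 0, "gripper": 0.2}, {"slide": [0, 0, 0.006], "turn": 0, "gripper": 0.2}]}}

```text
time_s: 33.23
tcp_pos: [0.5277, -0.2897, 0.1146]
eef_rot: [-180.0, -0.0, -82.2]
contact_force: [-0.9, -0.3, 3.0]
gripper_width: 0.0357
gripper_force: 20.0
```

{"fn": "send_rows", "kwargs": {"moves": [{"slide": [0, 0, 0.003], "turn": 0, "gripper": 0.2}, {"slide": [0, 0, 0.003], "turn": 0, "gripper": 0.44}, {"slide": [0, 0, 0.003], "turn": 0, "gripper": 0.5}, {"slide": [0, 0, 0.003], "turn": 0, "gripper": 0.6}, {"slide": [0, 0, 0.003], "turn": 0, "gripper": 0.6}]}}

```text
time_s: 33.65
tcp_pos: [0.5277, -0.2895, 0.1137]
eef_rot: [-180.0, 0.0, -82.2]
contact_force: [-0.2, 0.4, 0.1]
gripper_width: 0.0503
gripper_force: 0.0
```

{"fn": "send_rows", "kwargs": {"moves": [{"slide": [0, 0, -0.06], "turn": 0, "gripper": 0.6}, {"slide": [0, 0, -0.18], "turn": 0, "gripper": 0.6}, {"slide": [0, 0, -0.34], "turn": 0, "gripper": 0.6}, {"slide": [0, 0, -0.54], "turn": 0, "gripper": 0.6}, {"slide": [0, 0, -0.74], "turn": 0, "gripper": 0.6}]}}

```text
time_s: 34.07
tcp_pos: [0.5273, -0.2895, 0.2263]
eef_rot: [180.0, 0.0, -82.2]
contact_force: [1.4, 0.7, 0.7]
gripper_width: 0.0526
gripper_force: 0.0
```

{"fn": "send_rows", "kwargs": {"moves": [{"slide": [-0.1, 0, -0.1], "turn": 0, "gripper": 0.6}, {"slide": [-0.3, 0, -0.2], "turn": 0, "gripper": 0.6}, {"slide": [-0.5, 0, -0.2], "turn": 0, "gripper": 0.6}, {"slide": [-0.7, 0, -0.2], "turn": 0, "gripper": 0.6}, {"slide": [-0.9, 0, -0.2], "turn": 0, "gripper": 0.6}]}}

```text
time_s: 34.48
tcp_pos: [0.509, -0.1547, 0.2558]
eef_rot: [-179.9, -0.0, -82.2]
contact_force: [0.2, 1.5, 0.2]
gripper_width: 0.0526
gripper_force: 0.0
```

{"fn": "send_rows", "kwargs": {"moves": [{"slide": [-0.2, 0, 0], "turn": 0, "gripper": 0.6}, {"slide": [-0.4, 0, 0], "turn": 0, "gripper": 0.6}, {"slide": [-0.6, 0, 0], "turn": 0, "gripper": 0.6}, {"slide": [-0.8, 0, 0], "turn": 0, "gripper": 0.6}, {"slide": [-0.99, 0, 0], "turn": 0, "gripper": 0.6}]}}

```text
time_s: 34.9
tcp_pos: [0.4888, -0.0072, 0.2557]
eef_rot: [-179.9, 0.0, -82.2]
contact_force: [1.7, -0.3, -0.6]
gripper_width: 0.0525
gripper_force: 0.0
```

{"fn": "send_rows", "kwargs": {"moves": [{"slide": [-0.2, 0, 0], "turn": 0, "gripper": 0.6}, {"slide": [-0.4, 0, 0], "turn": 0, "gripper": 0.6}, {"slide": [-0.6, 0, 0], "turn": 0, "gripper": 0.6}, {"slide": [-0.7, 0, 0], "turn": 0, "gripper": 0.6}, {"slide": [-0.7, 0, 0], "turn": 0, "gripper": 0.6}]}}

```text
time_s: 35.32
tcp_pos: [0.4748, 0.0979, 0.2556]
eef_rot: [-179.9, 0.0, -82.0]
contact_force: [0.6, -0.3, -0.1]
gripper_width: 0.0527
gripper_force: 0.0
```

Run:
```python
from plan import *
from plant import optics
import cv2
plan([])
a=optics.capture("side")["img"][:,:,::-1]
cv2.imwrite("pics/s9.png",cv2.resize(cv2.convertScaleAbs(a[215:455,140:420],alpha=1.5),None,fx=2.5,fy=2.5,interpolation=cv2.INTER_CUBIC))
```

```text
t 35.32 now [0.4748 0.0979 0.2556] [-1.7994e+02  4.0000e-02 -8.2040e+01] F [ 0.6 -0.3 -0.1] w 0.0527 gf 0.0
```

View pics/s9.png

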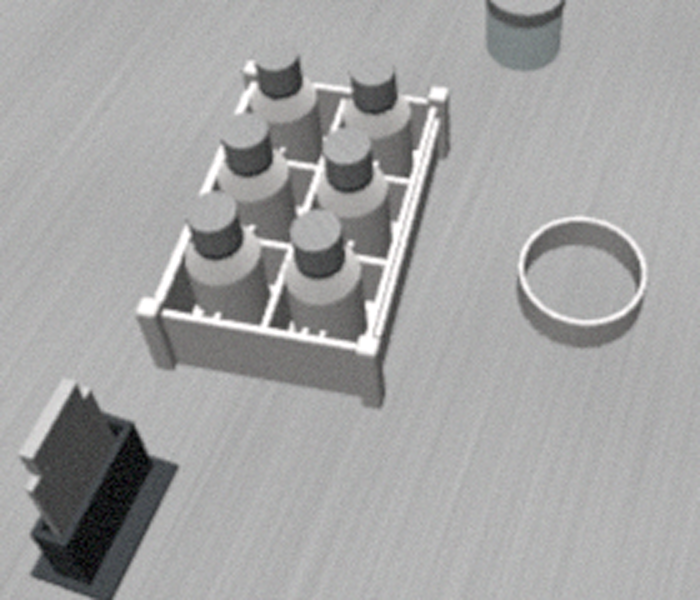

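The picture shows all six bottles upright in their cells, with caps at crop (277,62), (372,75), (247,140), (347,150), (213,215) and (317,235). The plate stands home in the holder near (70,460), and the jar and hoop look unmoved. I'm handing in.

```bash
python3 -c "
from plant import order
print(order.close_job())"
```

```text
the job is handed in; nothing more can be done
None
```

The job is handed in at about 35 s of robot time: the plate stands home in the holder and all six cells hold upright bottles. The jar and hoop looked unmoved in the last picture; the mould was outside that crop, so I did not re-check it.

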